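Release the balance's transport lock with a flat screwdriver

ROBOT

A 6-joint arm with a two-finger parallel gripper is mounted at the origin on the work surface. World frame = base frame: x ahead of the robot, y to its left, z up, the work surface at z = 0. Lengths are in m, angles in rad, forces in N, time in s.
With the tool pointing down it reaches from about 0.4 to 0.825 m from the base axis. Payload 7 kg.
Tool frame: the origin (TCP) lies at the very end of the fingers, on their centre line; the grasp point (between the pads) lies 19 mm behind it; x points along the fingers, y is the direction in which the jaws open and shut, and the axes are right-handed (so a half turn about x gives the same grasp; the last joint's range is limited). The gripper opens to 88 mm and grips with 3 to 60 N. Pads are 19 mm wide; open, the fingers measure 130 mm over their backs; the gripper's body (78 mm by 193 mm) begins 47 mm behind the grasp point.
Start: joints at [1.519, 0.359, 0.012, 0, -1.224, -0.288], TCP at [0.225, 0.636, 0.227] pointing down, gripper open.
Joint ranges: [-3.07, 3.07], [-1.43, 2.12], [-1.02, 1.25], [-3.03, 1.67], [-3.05, -0], [-3.03, 3.03]. Speed limits (rad/s): [2.39, 2.39, 3.01, 3.14, 3.14, 3.14].

INTERFACE

Orientations are given as [roll, pitch, yaw] about the fixed x, y, z axes, in that order (R = Rz(yaw) Ry(pitch) Rx(roll)).
In Python, from station import arm, cams gives the robot as it stands. The module is installed in compiled form; this text tells all that it offers.
- The arm moves only by the tool carry_out, never from a script. Its argument "deltas" is a list of rows, each a list of 6 numbers: the shift along the tool's x, y, z in units of 0.04 m (1.0 is 0.04 m), then the turn, a rotation vector about the tool's x, y, z in units of 4 degrees (1.0 is 4 degrees). In form: [[tx, ty, tz, ax, ay, az], ...]. A call has 1 to 5 rows; each row shifts and turns the pose as measured when the row begins, along the tool's axes as they then stand; what a row does not reach is not made up. A row lasts 1/10 s, in which the tool goes at most 50 mm and 8.59 degrees, less where a joint would pass 70% of its speed; a pose out of reach is approached as far as the arm can. A call with a number of a shift or a turn outside -1 to 1 is refused whole. A call with a gripper value outside its range is refused whole. "hand" is the closure, from 0 (fully open) to 1 (shut), set as the call begins (left out, the last holds). The fingers move at their own pace and stop on an object; "newtons" is the grip in N (left out, the last holds). Time passes only in rows, so rows that do not move let the fingers close. It gives the time, the measured TCP pose, the force and the opening at its end, in the units of the state.
- arm.get_state(): the state, without advancing time (a new reading comes with each control period).
- cams.grab_frame(name): name is "scene" or "top" or "wrist"; returns a dict with "pixels" (480x640x3 uint8, red, green, blue), "fx", "fy", "cx", "cy" (pixels), "k1" (the pictures are not rectified: a ray, as slopes to the right and down, at radius r is drawn at 1 + k1 r^2 times it, then the intrinsics apply), "T" (4x4, takes a point from camera to world coordinates); the wrist camera has in their place "hand_eye" (4x4, takes a point from camera to tool coordinates, whose origin is the TCP and whose axes are the tool frame's). Camera axes: x right, y up, looking along -z (the intrinsics and any distortion apply to the point x, -y, -z); pixel columns grow to the right and rows downward; lengths in m; the calibration is good to about 2 mm. A picture is of the moment at which its call begins: read the wrist's pose just before it. There is no depth.
- arm.job_done(): hands the job in, once; it reports no verdict.
The state is a dict: "t": time; "q": joint angles; "qd": joint speeds; "joint_efforts": joint torques, N m; "eef_pos": TCP position; "ee_rot": TCP orientation; "force": force on the tool from outside, world axes, zero at the start; "moment": the same for the moment, N m; "width": finger opening in m.
Only numpy, scipy, OpenCV 4.12 (cv2) and the standard library are available. Lean on these libraries where they do the work, as an engineer would, in place of code of your own. Each camera call takes 0.05 s, during which the arm holds its last target.

TASK

The laboratory balance has just been carried to this bench and its transport lock, the slotted round switch sunk in its front deck, is still locked. Take the flat screwdriver from its stand, put the blade in the slot, gently press the switch in against its spring and, keeping it pressed, gently turn it a quarter turn clockwise so that it springs back up in the released position; then put the screwdriver back upright in its stand and let go. Work the switch only with the screwdriver, never with the fingers, and leave the beaker, jar and glove box where they are.

Things in the scene. Friction and masses are not known exactly. Their poses are not given: they have to be found in the camera images.
- balance: White laboratory balance, case 280 (x) by 190 (y) by 70 mm high, fixed. Origin at the centre of its underside on the bench, z up, +x from front deck to pan. Pan 140 mm wide, top 86 mm above the bench, centred 45 mm to +x. On the front deck: flat display (+y side) and lock switch at x -95, y -45 mm. Low ribs 33 mm from the switch (-x and +y sides) mark the slot's locked and released directions.
- lock (a point): Fixed point on the balance: the centre of the lock switch at deck height, 70 mm above the bench. Axes as the balance. The switch sits in a round collar, bore 32 mm, outside 49 mm, whose top stands 3 mm above the deck.
- plunger: The whole sprung switch (carries the slotted disc). Origin: centre of the disc's top, 70 mm above the bench when up; axes as the balance, so only its sinking shows. It sinks a few mm (at most 5): about 3.6 N starts it, about 10 N brings it to its stop. Only near the stop is it free to turn, else by 0.1 rad at most (bayonet catch). Unpressed it rises if locked or released; let go in mid-turn it stays down.
- switch (a joint): Turn of the slotted disc in rad: 0 locked, grows clockwise seen from above to 1.57 at its end stop, released. It starts within 0.06 of locked. Turning takes about 0.06 N m. No spring turns it. The 18 mm blade has about 0.1 rad of play in the slot either way. The end stop is solid; a load over 30 N from the blade, pressing or turning, harms the switch.
- slot (a point): Centre of the slotted disc's top face (disc 30 mm across, steel); turns and sinks with the disc. Its x axis lies along the slot. The straight slot runs right across the disc, 5.5 mm wide, 7 mm deep, its upper edges chamfered 1 mm.
- driver: Flat screwdriver, 160 mm long, 0.16 kg, standing blade down in its stand at the start. Origin at the middle of the blade's tip, z from tip to handle. Blade 18 mm wide along its x, 3 mm thick along its y, from z 0 to 26 mm; shaft 10 mm across up to 75 mm; round collar 40 mm across from 75 to 80 mm; square handle 28 by 28 mm, its sides along x and y, from 80 to 160 mm.
- stand: Screwdriver stand: aluminium block 80 by 80 by 80 mm, fixed on the bench, with an upright square hole 26 by 26 mm right through its middle, sides along its x and y. Origin at the centre of its underside. In it the screwdriver's collar rests on the block's top, the tip 5 mm above the bench.
- stand_hole (a point): Centre of the hole's mouth on the top of the stand, 80 mm above the bench.
- beaker: Glass beaker, 70 mm wide, 90 mm tall, loose bystander; origin at the centre of its underside.
- jar: Amber glass jar, 60 mm wide, 85 mm tall, loose bystander; origin at the centre of its underside.
- glovebox: Pale grey-blue glove box, 240 (x) by 120 (y) by 70 mm, loose bystander; origin at the centre of its underside.
There are look-alikes about, which are no part of the job. Of the things like the driver, leave any that is red; of the rest the smaller one is meant. Leave any blue look-alike of the stand alone.

How it is judged:
On the way, in this order (a step that is already met when the one before it is completed fails the run):
1. the switch is pressed in more than 3 mm by the screwdriver, still locked (z of plunger in the frame of lock below -0.003 m and contact force between driver and plunger above 1 N and value of joint switch below 0.3 rad).
2. the pressed switch is turned most of a quarter turn clockwise with the screwdriver in it (value of joint switch above 1.35 rad and contact force between driver and plunger above 0.5 N).
At the end, for the whole second after the job is handed in: The switch is turned beyond 1.4 rad (end stop 1.57) and has sprung up to within 1.5 mm of the deck; the screwdriver stands blade down in its stand's hole (tip within 15 mm of the hole's axis and less than 12 mm above the bench, within 0.12 rad of upright), at rest and released (value of joint switch above 1.4 rad and z of plunger in the frame of lock above -0.0015 m and horizontal distance between driver and stand_hole below 0.015 m and height (world z) of driver below 0.012 m and angle between driver's own z axis and vertical below 0.12 rad and linear speed of driver below 0.02 m/s); the robot touches nothing.
It fails at once if the screwdriver bears on the switch with more than 30 N (not gentle) (contact force between driver and plunger above 30 N).
It fails at once if the fingers touch the switch (contact force between the fingers and plunger above 0.5 N).
It fails at once if a bystander is moved by more than 30 mm (distance of any of beaker, jar, glovebox from where it was at the start of the episode above 0.03 m).
It also fails if it takes over 54 s, if anything falls off the work surface, if the arm or the gripper's body presses on something with over 40 N, if the wrist force passes 120 N, or if a joint passes its speed limit or range.

## Working session

There is one attempt and no reset: what is moved stays moved. The work goes in short steps, Python scripts to look and compute and a tool call to move; the robot and the scene stay as the last step left them, time stands still between calls to the robot, and variables do not carry over. Pictures are saved under pics/ and viewed, and the job is handed in when it is done.

Besides the shell and the picture viewer there is one more tool, called after "Call:" as name([rows], argument=value, ...), one row to a line, values as JSON. carry_out: Moves the arm, as the interface text tells. Shifts and turns lie within -1 to 1; 1 stands for 0.04 m of shift or 4 degrees of turn. Its arguments: {"type":"object","properties":{"deltas":{"type":"array","items":{"type":"array","items":{"type":"number","minimum":-1,"maximum":1}}},"hand":{"type":"number"},"newtons":{"type":"number"}},"required":["deltas"]}

```bash
mkdir -p pics; python3 - <<'E'
from station import arm,cams
import cv2
s=arm.get_state();print(s)
for n in("scene","top","wrist"):
    f=cams.grab_frame(n);cv2.imwrite(f"pics/{n}0.png",f["pixels"][:,:,::-1])
    print(n,{k:(v if k!='pixels' else 0) for k,v in f.items()})
E
```

```text
{'t': 0.0, 'q': array([ 1.51908958e+00,  3.59398319e-01,  1.10407385e-02, -3.34710610e-04,
       -1.22405841e+00, -2.88099544e-01]), 'qd': array([-5.28976515e-04, -1.30696280e-03, -3.82827380e-04,  1.27235950e-04,
        2.12963896e-03,  5.21201149e-05]), 'joint_efforts': array([ 7.02877533e-04, -5.82715344e+01,  2.93062645e+01,  6.99704692e+00,
        6.97860582e-03, -1.33429407e-04]), 'eef_pos': array([0.22484912, 0.63593775, 0.22561017]), 'ee_rot': array([ 1.66704567,  1.56914637, -1.81446727]), 'force': array([0.86706541, 0.39776646, 0.33703722]), 'moment': array([-0.06017591, -0.00829471,  0.00845049]), 'width': 0.08774663271564408}
scene {'pixels': 0, 'fx': 583.9069074520405, 'fy': 583.9069074520405, 'cx': 328.4947707579982, 'cy': 244.2460107390855, 'k1': -0.18901149284645868, 'T': array([[ 0.69332719, -0.40258734,  0.59767955,  1.41098444],
       [ 0.72037597,  0.36549339, -0.58946844, -0.83955161],
       [ 0.01886461,  0.83924848,  0.54342075,  0.84809987],
       [ 0.        ,  0.        ,  0.        ,  1.        ]])}
top {'pixels': 0, 'fx': 550.8525424782014, 'fy': 550.8525424782014, 'cx': 315.38113605198055, 'cy': 238.80402445544848, 'k1': 0.021099875803485404, 'T': array([[-0.01757949,  0.99615595, -0.08581546,  0.4482321 ],
       [-0.99982982, -0.01703415,  0.00708295, -0.02919811],
       [ 0.00559393,  0.08592537,  0.99628587,  1.50707233],
       [ 0.        ,  0.        ,  0.        ,  1.        ]])}
wrist {'pixels': 0, 'fx': 375.8956863241693, 'fy': 375.8956863241693, 'cx': 316.5504209528601, 'cy': 240.81765739916668, 'k1': 0.02031953182380929, 'hand_eye': array([[ 1.03460742e-04,  2.87805843e-01, -9.57688773e-01,
        -1.59993019e-01],
       [ 9.99999439e-01,  9.79499026e-04,  4.02391922e-04,
         4.75367441e-04],
       [ 1.05386597e-03, -9.57688278e-01, -2.87805580e-01,
        -7.78289575e-02],
       [ 0.00000000e+00,  0.00000000e+00,  0.00000000e+00,
         1.00000000e+00]])}
```

View pics/scene0.png

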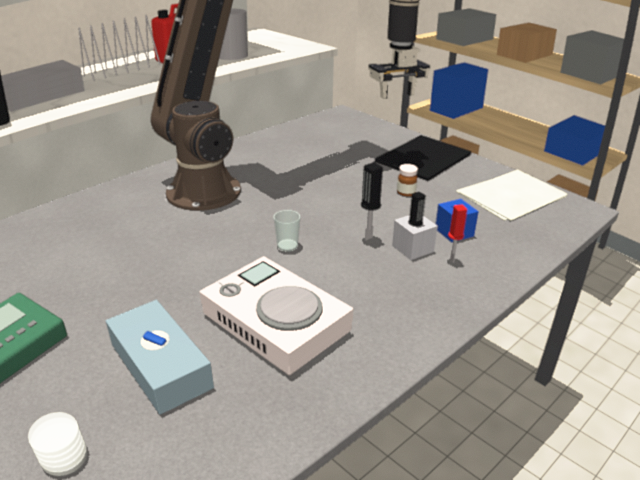

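View pics/top0.png

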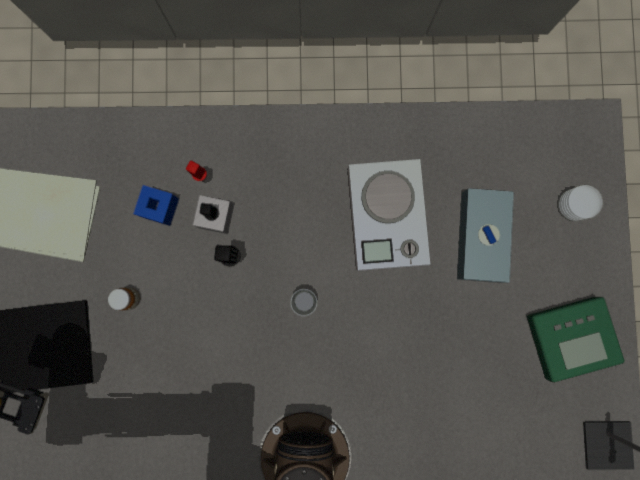

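View pics/wrist0.png

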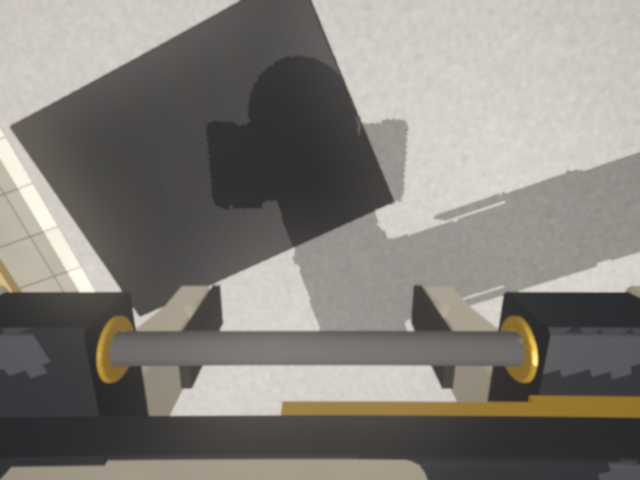

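Candidates for the driver are the large black one (top 226,254 / scene 372,187), the small black one in the aluminium stand (top 209,212 / scene 417,208) and the red one (top 197,171). The small black one fits the description. For the stand, I take the grey block (top 212,214) and leave the blue one (top 155,205). Next I'll check this in a close crop.

```bash
cat > h.py <<'E'
import numpy as np,cv2
from scipy.spatial.transform import Rotation as R
from station import arm,cams
def pose():
    s=arm.get_state();T=np.eye(4);T[:3,:3]=R.from_euler('xyz',s['ee_rot']).as_matrix();T[:3,3]=s['eef_pos'];return T
def grab(n,name=None):
    P=pose();f=cams.grab_frame(n)
    if n=='wrist': f['T']=P@f['hand_eye']
    if name: cv2.imwrite('pics/'+name,f['pixels'][:,:,::-1])
    return f
def ray(f,u,v):
    K=np.array([[f['fx'],0,f['cx']],[0,f['fy'],f['cy']],[0,0,1.]])
    p=cv2.undistortPoints(np.array([[[u,v]]],float),K,np.array([f['k1'],0,0,0,0]))[0,0]
    d=f['T'][:3,:3]@np.array([p[0],-p[1],-1.]);return f['T'][:3,3],d/np.linalg.norm(d)
def onz(f,u,v,z):
    o,d=ray(f,u,v);return o+d*(z-o[2])/d[2]
def proj(f,p):
    q=np.linalg.inv(f['T'])@np.append(p,1);x,y=q[0]/-q[2],-q[1]/-q[2];k=1+f['k1']*(x*x+y*y)
    return np.array([f['fx']*x*k+f['cx'],f['fy']*y*k+f['cy']])
def crop(f,u0,v0,u1,v1,s,name):
    c=f['pixels'][v0:v1,u0:u1,::-1];cv2.imwrite('pics/'+name,cv2.resize(c,None,fx=s,fy=s,interpolation=cv2.INTER_CUBIC))
E
python3 - <<'E'
from h import *
f=grab('top');s=grab('scene')
crop(f,130,150,250,270,6,'c1.png');crop(s,340,150,490,270,5,'c2.png')
crop(f,340,150,440,280,4,'c3.png')
for n,u,v,z in(('stand',212,214,.08),('lock',410,249,.07),('bal',389,214,.07),('beaker',304,301,.09),('jar',121,299,.085),('big',226,254,.17),('drv',209,212,.16),('red',197,171,.1)):print(n,onz(f,u,v,z).round(3))
print(arm.get_state()['t'])
E
```

```text
stand [0.641 0.229 0.08 ]
lock [ 0.541 -0.286  0.07 ]
bal [ 0.634 -0.234  0.07 ]
beaker [ 0.411 -0.007  0.09 ]
jar [0.425 0.46  0.085]
big [0.53  0.179 0.17 ]
drv [0.635 0.222 0.16 ]
red [0.751 0.264 0.1  ]
0.25
```

View pics/c1.png

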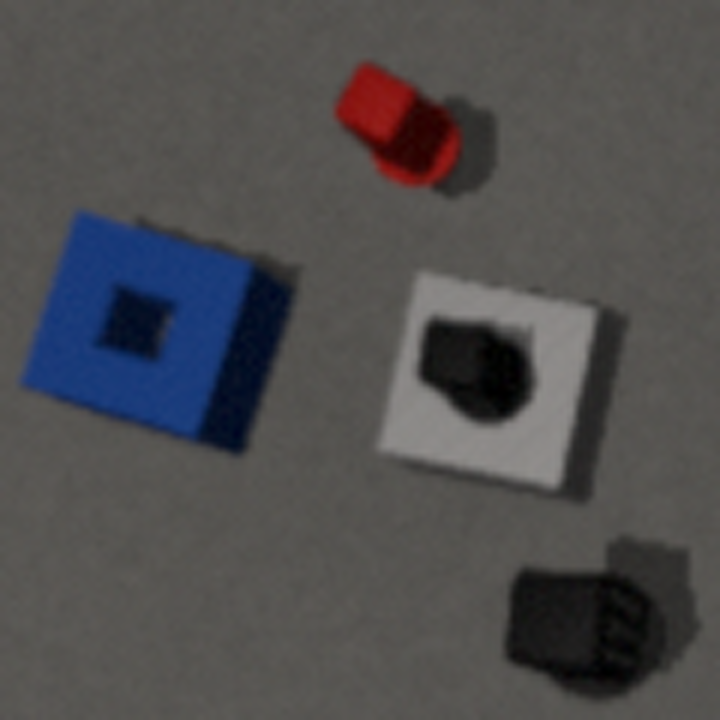

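View pics/c2.png

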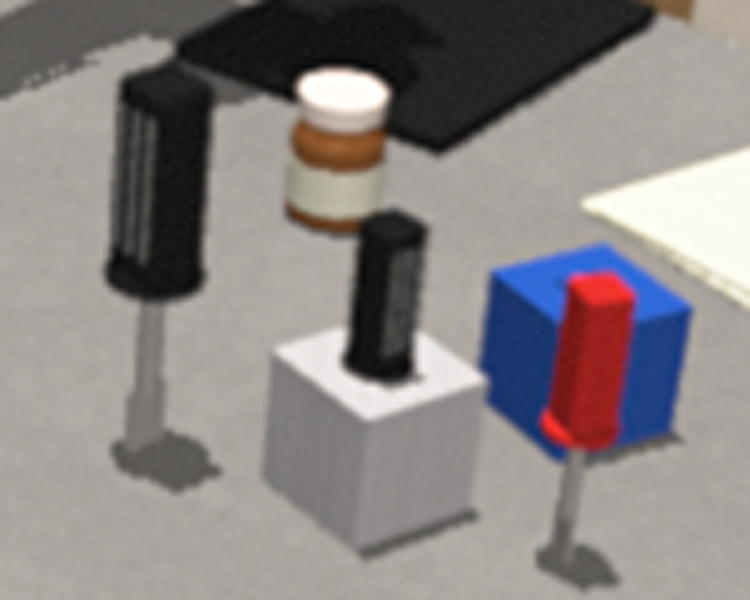

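View pics/c3.png

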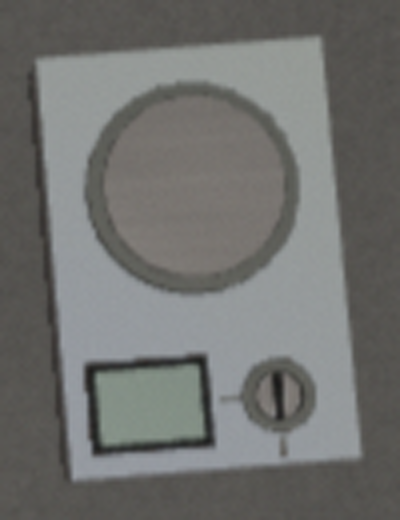

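```bash
python3 - <<'E'
from h import *
f=grab('top');s=grab('scene')
T=pose();print('tool axes',T[:3,:3].round(3))
c=np.array([onz(f,130+u/6,150+v/6,.08)[:2] for u,v in((420,270),(598,305),(560,488),(378,452))])
print('stand corners',c.round(4),'ctr',c.mean(0),[np.linalg.norm(c[i]-c[i-1]).round(3) for i in range(4)],
 'yaw',np.degrees(np.arctan2(*(c[0]-c[3])[::-1])))
def tri(a,b):
    (o1,d1),(o2,d2)=ray(f,*a),ray(s,*b)
    A=np.stack([d1,-d2],1);t=np.linalg.lstsq(A,o2-o1,rcond=None)[0];p,q=o1+d1*t[0],o2+d2*t[1];return ((p+q)/2).round(3),np.linalg.norm(p-q).round(4)
print('drv top',tri((130+452/6,150+350/6),(340+394/5,150+225/5)))
print('big top',tri((130+555/6,150+618/6),(340+165/5,150+85/5)))
print('red top',tri((130+375/6,150+103/6),(340+603/5,150+288/5)))
# handle-top corners at .165
for u,v in((428,318),(490,330),(478,398),(420,378)):print(onz(f,130+u/6,150+v/6,.165).round(4))
b=np.array([onz(f,340+u/4,150+v/4,.07)[:2] for u,v in((36,58),(322,37),(361,458),(72,480))])
print('bal',b.round(3),b.mean(0),[np.linalg.norm(b[i]-b[i-1]).round(3) for i in range(4)])
ax=(b[0]+b[1]-b[2]-b[3]);ax/=np.linalg.norm(ax);print('balyaw',np.degrees(np.arctan2(ax[1],ax[0])))
l=b.mean(0)+ax*-.095+np.array([-ax[1],ax[0]])*-.045
print('lock from bal',l,'direct',onz(f,340+279/4,150+394/4,.07))
crop(f,190,190,230,230,16,'c4.png')
E
```

```text
tool axes [[-0.    -0.333 -0.943]
 [-0.    -0.943  0.333]
 [-1.     0.    -0.   ]]
stand corners [[0.6911 0.26  ]
 [0.6745 0.1828]
 [0.5947 0.1995]
 [0.6117 0.2782]] ctr [0.64303316 0.23012419] [np.float64(0.081), np.float64(0.079), np.float64(0.082), np.float64(0.08)] yaw -12.872323470585252
drv top (array([0.644, 0.231, 0.162]), np.float64(0.0015))
big top (array([0.53 , 0.18 , 0.214]), np.float64(0.001))
red top (array([0.749, 0.264, 0.157]), np.float64(0.0034))
[0.6568 0.2395 0.165 ]
[0.6514 0.2143 0.165 ]
[0.6235 0.2192 0.165 ]
[0.6321 0.2428 0.165 ]
bal [[ 0.768 -0.132]
 [ 0.779 -0.322]
 [ 0.5   -0.338]
 [ 0.489 -0.149]] [ 0.63377004 -0.23515347] [np.float64(0.28), np.float64(0.19), np.float64(0.28), np.float64(0.189)]
balyaw 3.3962038542426294
lock from bal [ 0.54160269 -0.28570226] direct [ 0.54234532 -0.28575227  0.07      ]
```

View pics/c4.png

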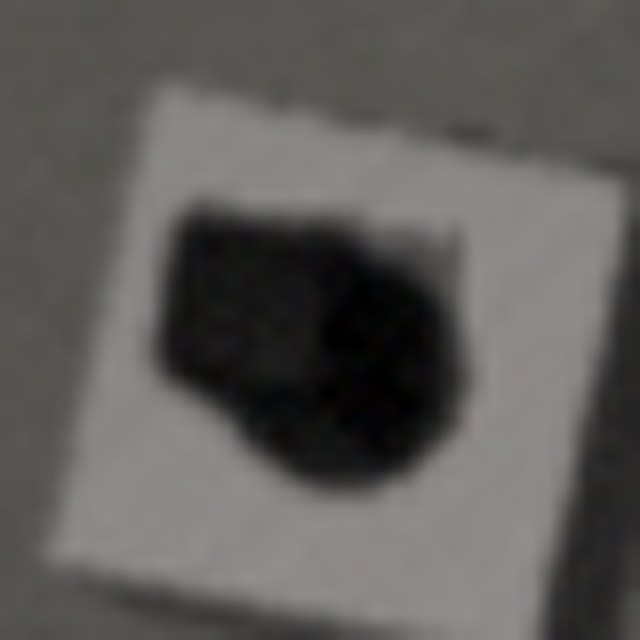

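The small black driver in the grey stand is confirmed. Its top triangulates to (0.644, 0.231, 0.162), against an expected height of 0.165, and the large one tops out at 0.214. The lock is at about (0.542, -0.286), and the direct reading agrees with the one derived from the balance corners. Moving above the stand.

Call:
carry_out([
  [-0.5, 0.46, -1, -0.2, 0, 0],
  [-0.5, 0.46, -1, -0.2, 0, 0],
  [-0.4, 0.46, -1, -0.2, 0, 0],
  [-0.4, 0.46, -1, -0.2, 0, 0],
  [0, 0.46, -1, -0.2, 0, 0],
], hand=0)

```text
t: 0.85
eef_pos: [0.3882, 0.4863, 0.2993]
ee_rot: [1.973, 1.567, -1.427]
force: [1.1, -0.1, 0.3]
width: 0.0879
```

Call:
carry_out([
  [0, 0.46, -1, -0.2, 0, 0],
  [0, 0.46, -1, -0.2, 0, 0],
  [0, 0.46, -1, -0.2, 0, 0],
  [0, 0.46, -1, -0.2, 0, 0],
  [0, 0.46, -1, -0.2, 0, 0],
])

```text
t: 1.35
eef_pos: [0.5678, 0.3447, 0.3026]
ee_rot: [-2.702, 1.568, 0.255]
force: [0.1, -0.0, 1.0]
width: 0.0872
```

```bash
cat >> h.py <<'E'
def plan(p,yhead):
    "remaining: tool-axis shift (units) and rotvec (units) to TCP p, tool down, tool y heading deg"
    T=pose();a=np.radians(yhead);y=np.array([np.cos(a),np.sin(a),0]);x=np.array([0,0,-1.]);G=np.stack([x,y,np.cross(x,y)],1)
    d=T[:3,:3].T@(np.array(p)-T[:3,3])/.04;r=R.from_matrix(T[:3,:3].T@G).as_rotvec(degrees=True)/4
    print('pos',T[:3,3].round(4),'yhead',np.degrees(np.arctan2(T[1,1],T[0,1])).round(2),'shift',d.round(3),'rot',r.round(3),'t',arm.get_state()['t'])
E
python3 -c "
from h import *
plan([.642,.229,.30],-99)"
```

```text
pos [0.5678 0.3447 0.3026] yhead -100.59 shift [ 0.068  2.503 -2.354] rot [-0.397 -0.038  0.017] t 1.35
```

Call:
carry_out([
  [0, 0.83, -0.8, -0.1, 0, 0],
  [0, 0.83, -0.8, -0.1, 0, 0],
  [0, 0.83, -0.8, -0.1, 0, 0],
  [0, 0, 0, 0, 0, 0],
])

```text
t: 1.75
eef_pos: [0.6508, 0.2211, 0.3012]
ee_rot: [2.764, 1.569, -0.544]
force: [0.0, 0.8, 0.3]
width: 0.0878
```

```bash
python3 -c "
from h import *
f=grab('wrist','w1.png')
plan([.642,.229,.30],-99)"
```

```text
pos [0.6498 0.2228 0.3011] yhead -99.51 shift [ 0.027 -0.12   0.218] rot [-0.128 -0.023 -0.004] t 1.8
```

View pics/w1.png

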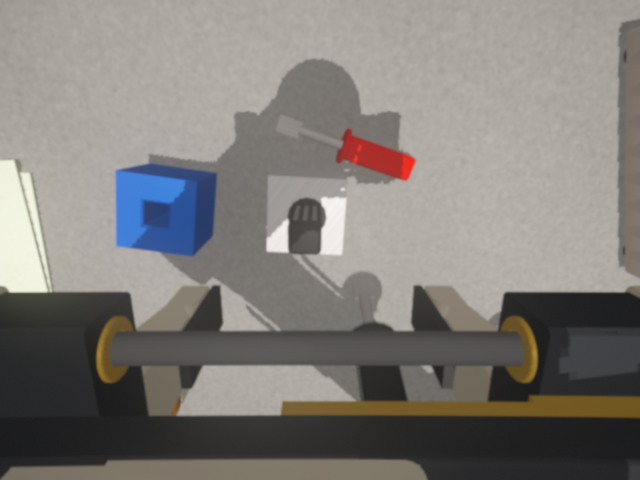

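```bash
python3 -c "
from h import *
f=grab('wrist')
crop(f,255,165,365,265,7,'w2.png')
plan([.642,.229,.30],-99)
print(proj(f,[.642,.229,.165]),proj(f,[.644,.231,.165]))"
```

```text
pos [0.649  0.2244 0.3013] yhead -99.43 shift [ 0.032 -0.085  0.192] rot [-0.108 -0.024  0.004] t 1.85
[310.24994962 238.17156209] [307.42773105 236.25056623]
```

View pics/w2.png

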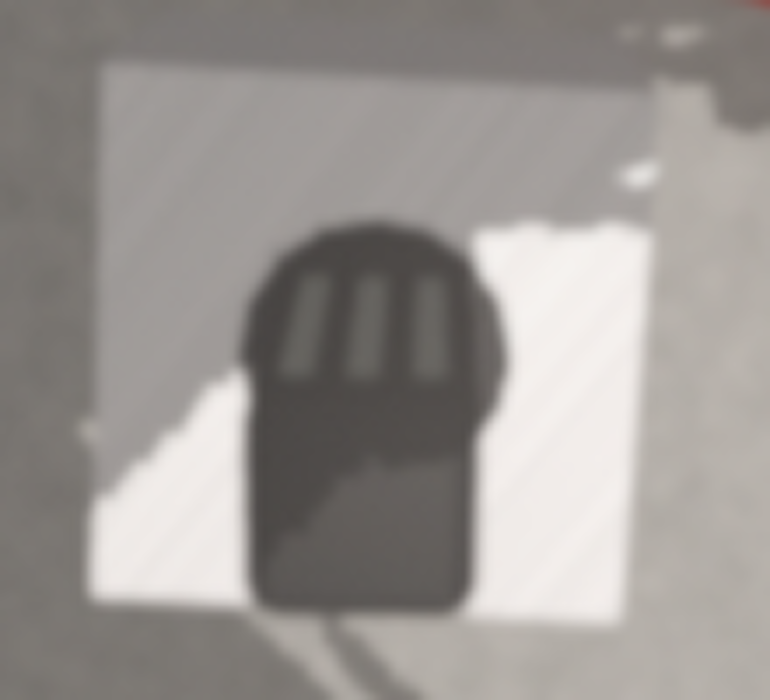

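```bash
python3 -c "
from h import *
plan([.644,.231,.11],-99.4)
f=grab('wrist');print(onz(f,306.6,236.5,.165))"
```

```text
pos [0.649  0.2244 0.3013] yhead -99.43 shift [ 4.782 -0.141  0.159] rot [-0.008 -0.024  0.004] t 1.85
[0.64307954 0.23335674 0.165     ]
```

Call:
carry_out([
  [0.5, -0.17, 0.17, 0, 0, 0],
  [0.9, 0, 0, 0, 0, 0],
  [0.9, 0, 0, 0, 0, 0],
  [0.5, 0, 0, 0, 0, 0],
  [0, 0, 0, 0, 0, 0],
])

```text
t: 2.4
eef_pos: [0.6402, 0.2415, 0.189]
ee_rot: [-2.411, 1.563, 0.576]
force: [0.2, 0.9, -0.1]
width: 0.0877
```

```bash
python3 -c "
from h import *
plan([.6435,.232,.11],-99.4)
f=grab('wrist','w3.png')"
```

```text
pos [0.6402 0.2415 0.189 ] yhead -98.87 shift [ 1.975  0.232 -0.107] rot [ 0.133 -0.083  0.075] t 2.4
```

View pics/w3.png

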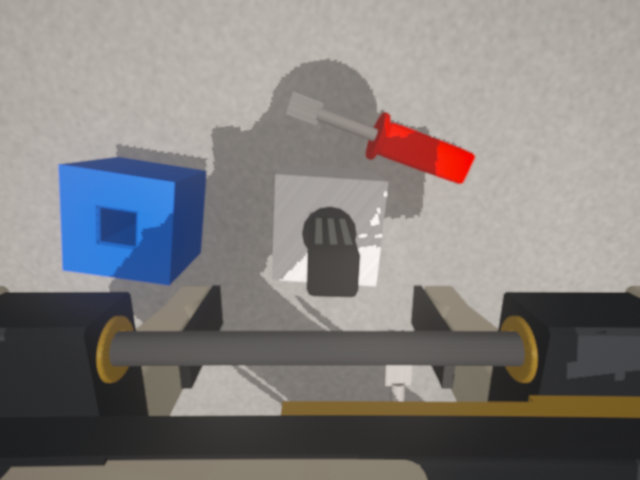

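Call:
carry_out([
  [0.5, 0.23, -0.1, 0.1, 0, 0],
  [0.5, 0, 0, 0, 0, 0],
  [0, 0, 0, 0, 0, 0],
])

```text
t: 2.75
eef_pos: [0.6454, 0.2365, 0.1561]
ee_rot: [-2.486, 1.553, 0.499]
force: [-0.3, -0.1, -0.2]
width: 0.0877
```

```bash
python3 -c "
from h import *
plan([.6435,.232,.11],-99.4)
f=grab('wrist')
crop(f,230,150,430,310,4,'w4.png')"
```

```text
pos [0.6454 0.2365 0.1561] yhead -98.97 shift [1.15  0.13  0.046] rot [ 0.105 -0.203  0.157] t 2.75
```

View pics/w4.png

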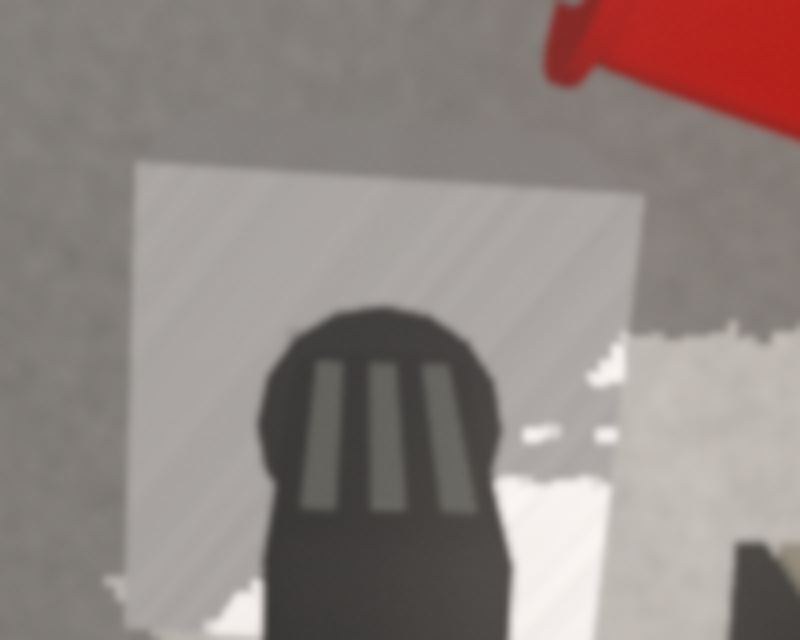

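Call:
carry_out([
  [0.5, 0.13, 0.05, 0.1, -0.2, 0.15],
  [0.5, 0, 0, 0, 0, 0],
  [0.15, 0, 0, 0, 0, 0],
  [0, 0, 0, 0, 0, 0],
])

```text
t: 3.2
eef_pos: [0.6472, 0.2353, 0.1185]
ee_rot: [-2.523, 1.558, 0.457]
force: [0.1, -1.0, -0.1]
width: 0.0875
```

```bash
python3 -c "
from h import *
plan([.6435,.232,.11],-99.4)"
```

```text
pos [0.6472 0.2353 0.1185] yhead -99.22 shift [0.21  0.097 0.08 ] rot [ 0.045 -0.145  0.103] t 3.2
```

Call:
carry_out([
  [0.25, 0.12, 0.1, 0, -0.2, 0.15],
  [0.1, 0.05, 0.04, 0, -0.1, 0.1],
  [0, 0, 0, 0, 0, 0],
])

```text
t: 3.5
eef_pos: [0.6412, 0.2298, 0.1062]
ee_rot: [0.777, 1.557, -2.525]
force: [0.3, 0.1, -0.3]
width: 0.0875
```

Call:
carry_out([
  [0, 0, 0, 0, 0, 0],
  [0, 0, 0, 0, 0, 0],
  [0, 0, 0, 0, 0, 0],
  [0, 0, 0, 0, 0, 0],
  [0, 0, 0, 0, 0, 0],
], hand=1, newtons=50)

```text
t: 4.0
eef_pos: [0.6418, 0.23, 0.1074]
ee_rot: [0.8, 1.558, -2.502]
force: [0.0, 0.5, -0.3]
width: 0.0529
```

```bash
python3 -c "
from h import *
plan([.6435,.232,.11],-99.4);print(arm.get_state()['width'],arm.get_state()['force'])"
```

```text
pos [0.6418 0.23   0.1074] yhead -99.18 shift [-0.067 -0.055 -0.033] rot [ 0.054  0.125 -0.129] t 4.0
0.052932272506081325 [ 0.02977187  0.51330582 -0.28577687]
```

Call:
carry_out([
  [0, 0, 0, 0, 0, 0],
  [0, 0, 0, 0, 0, 0],
  [0, 0, 0, 0, 0, 0],
  [0, 0, 0, 0, 0, 0],
  [0, 0, 0, 0, 0, 0],
])

```text
t: 4.5
eef_pos: [0.6419, 0.2302, 0.1076]
ee_rot: [0.794, 1.559, -2.508]
force: [0.2, -0.4, 1.1]
width: 0.0279
```

Call:
carry_out([
  [0, 0, 0, 0, 0.1, -0.1],
  [0, 0, 0, 0, 0, 0],
  [0, 0, 0, 0, 0, 0],
])

```text
t: 4.8
eef_pos: [0.6417, 0.23, 0.1075]
ee_rot: [0.859, 1.569, -2.443]
force: [-0.0, -0.2, -0.1]
width: 0.028
```

```bash
python3 -c "
from h import *
plan([.6435,.232,.11],-99.4);print(arm.get_state()['width'],arm.get_state()['force'])"
```

```text
pos [0.6417 0.23   0.1075] yhead -99.19 shift [-0.062 -0.055 -0.035] rot [ 0.053  0.015 -0.017] t 4.8
0.027996751970503626 [-0.0173341  -0.1910797  -0.11662607]
```

Call:
carry_out([
  [-0.6, 0, 0, 0, 0, 0],
  [-0.9, 0, 0, 0, 0, 0],
  [-0.9, 0, 0, 0, 0, 0],
  [-0.9, 0, 0, 0, 0, 0],
  [-0.9, 0, 0, 0, 0, 0],
])

```text
t: 5.3
eef_pos: [0.6382, 0.2284, 0.2718]
ee_rot: [0.645, 1.553, -2.658]
force: [0.3, 1.0, -2.2]
width: 0.0277
```

Call:
carry_out([
  [-0.5, 0, 0, 0, 0, 0],
  [0, 0, 0, 0, 0, 0],
  [0, 0, 0, 0, 0, 0],
])

```text
t: 5.6
eef_pos: [0.64, 0.2292, 0.2983]
ee_rot: [0.594, 1.561, -2.709]
force: [0.0, 0.7, -0.6]
width: 0.028
```

```bash
python3 -c "
from h import *
plan([.542,-.286,.28],-99.4);print(arm.get_state()['width'],arm.get_state()['force'])
f=grab('scene','s1.png')
T=pose();p=T[:3,3];print(proj(f,p),proj(f,p-[0,0,.1025]))
u,v=proj(f,p).astype(int);crop(f,u-60,v-60,u+60,v+90,5,'s2.png')"
```

```text
pos [0.64   0.2292 0.2983] yhead -99.26 shift [ 0.528 13.105  0.343] rot [ 0.036  0.11  -0.075] t 5.6
0.028017007549317262 [ 0.03297672  0.74593679 -0.5746138 ]
[422.03567421 144.6699454 ] [418.01220598 182.65221911]
```

View pics/s2.png

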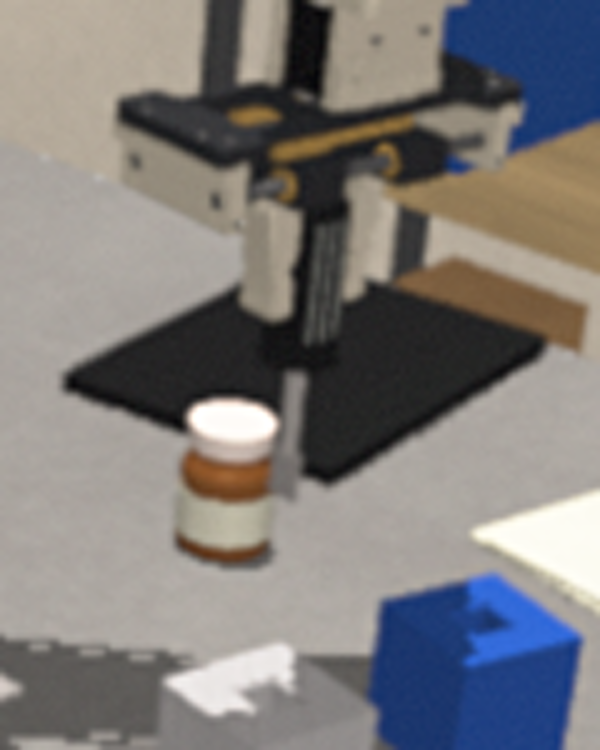

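```bash
python3 -c "
from h import *
f=grab('scene')
crop(f,400,150,440,190,15,'s3.png')
grab('wrist','w5.png')"
```

```text
(no output)
```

View pics/s3.png

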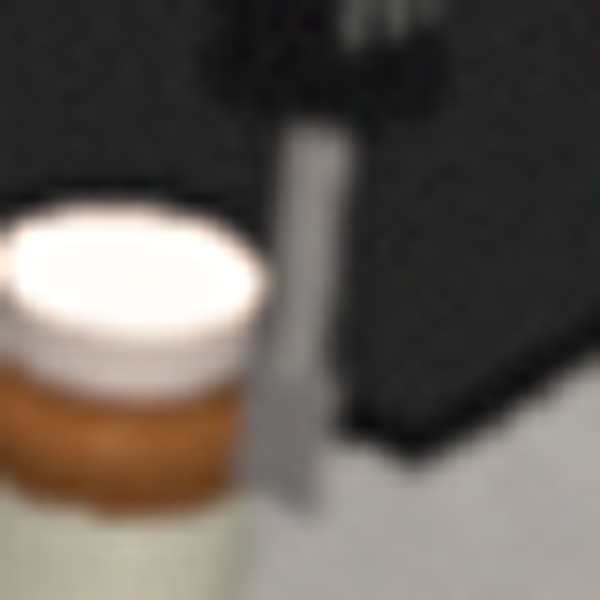

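View pics/w5.png

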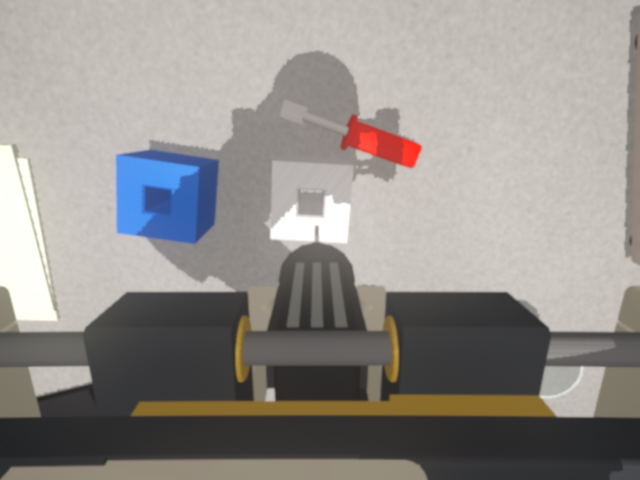

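```bash
python3 -c "
from h import *
f=grab('wrist')
crop(f,297,215,337,255,15,'w6.png')
f['T']=f['hand_eye']
for z in(-.005,0,.005):
  print(z,proj(f,[.1025,0,z-.009]),proj(f,[.1025,0.0015,z-.009]))"
```

```text
-0.005 [316.04962111 220.59758267] [318.14019172 220.5954193 ]
0 [316.05962609 227.34362532] [318.13903441 227.34148682]
0.005 [316.0695186  234.01792407] [318.13790984 234.01580999]
```

View pics/w6.png

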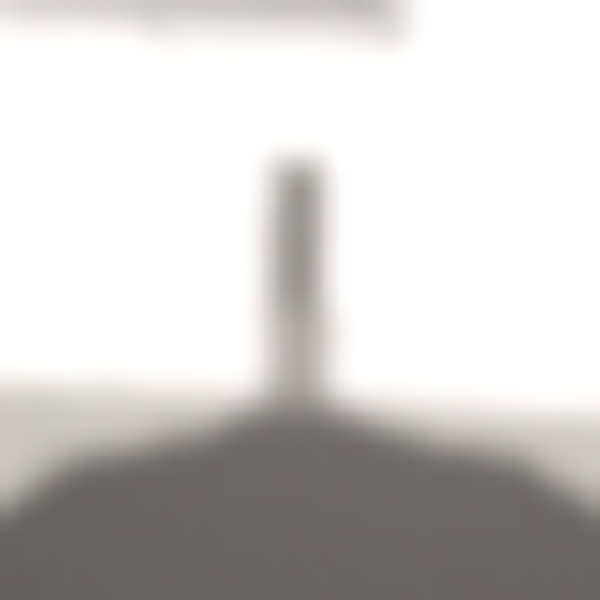

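The wrist view shows the blade edge-on (about 3 px wide at 317, 225), so blade x lies along tool z. The tip is at tool (0.1025, 0.0005, -0.0015). Carrying it to the lock.

Call:
carry_out([
  [0, 1, 0.1, -0.25, 0, 0],
  [0, 1, 0.1, -0.3, 0, 0],
  [0, 1, 0.1, -0.3, 0, 0],
  [0, 1, 0.15, -0.3, 0, 0],
  [0, 1, 0.15, -0.3, 0, 0],
])

```text
t: 6.3
eef_pos: [0.589, 0.0315, 0.2904]
ee_rot: [0.499, 1.547, -2.692]
force: [0.7, -0.4, -0.7]
width: 0.028
```

Call:
carry_out([
  [0, 1, 0.15, -0.3, 0, 0],
  [0, 1, 0.15, -0.3, 0, 0],
  [0, 1, 0.15, -0.3, 0, 0],
  [0, 0.8, 0.15, -0.3, 0, 0],
  [0, 0.6, 0.1, -0.2, 0, 0],
])

```text
t: 6.8
eef_pos: [0.5536, -0.1525, 0.2883]
ee_rot: [0.313, 1.539, -2.777]
force: [-0.3, 0.2, -0.5]
width: 0.0278
```

```bash
python3 -c "
from h import *
plan([.542,-.286,.22],-86.6);print(arm.get_state()['width'],arm.get_state()['force'])"
```

```text
pos [ 0.5536 -0.1525  0.2883] yhead -87.04 shift [1.754 3.301 0.41 ] rot [-0.112  0.427 -0.136] t 6.8
0.02779842920125306 [-0.29422761  0.18987581 -0.54178362]
```

Call:
carry_out([
  [0.4, 0.9, 0.1, -0.05, 0.2, -0.05],
  [0.4, 0.9, 0.1, -0.05, 0.2, -0.05],
  [0.4, 0.9, 0.1, 0, 0.1, 0],
  [0.3, 0.4, 0.05, 0, 0, 0],
  [0, 0, 0, 0, 0, 0],
])

```text
t: 7.3
eef_pos: [0.5421, -0.2849, 0.2222]
ee_rot: [1.209, 1.57, -1.876]
force: [0.0, 0.2, -1.1]
width: 0.028
```

```bash
python3 -c "
from h import *
plan([.542,-.286,.22],-86.6);print(arm.get_state()['width'],arm.get_state()['force'])
f=grab('wrist','w7.png')
print(proj(f,[.542,-.286,.07]))"
```

```text
pos [ 0.5421 -0.2849  0.2222] yhead -86.78 shift [0.055 0.028 0.004] rot [-0.045  0.002 -0.006] t 7.3
0.027991226321555197 [ 3.65587134e-04  1.88032712e-01 -1.10105497e+00]
[317.46552327 222.84925213]
```

View pics/w7.png

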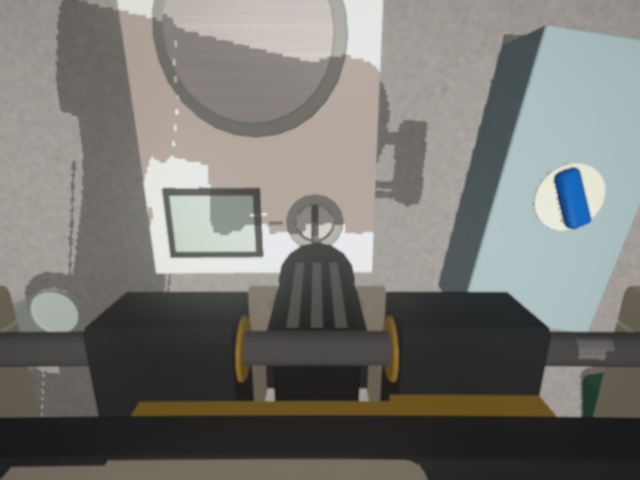

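```bash
python3 -c "
from h import *
f=grab('wrist');crop(f,275,185,355,260,9,'w8.png')
g=grab('top');crop(g,385,220,435,270,12,'t8.png')"
```

```text
(no output)
```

View pics/w8.png

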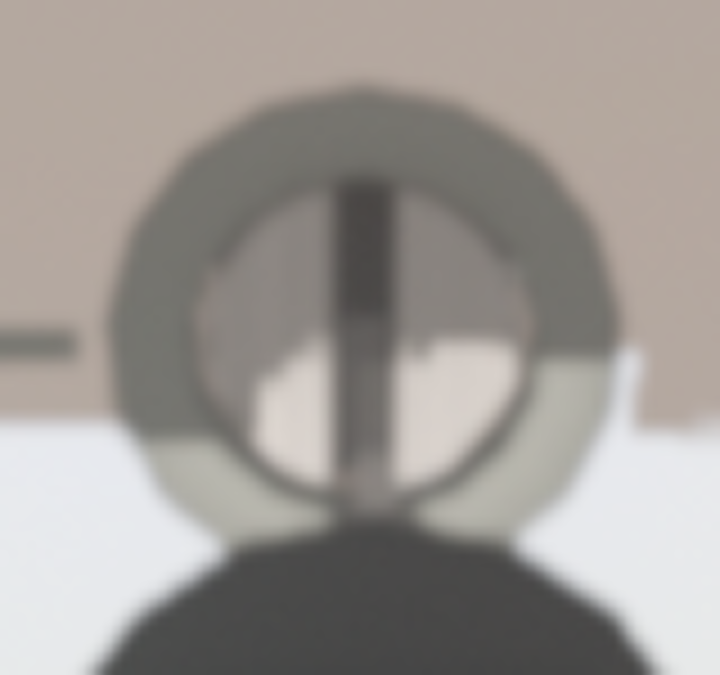

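```bash
python3 -c "
from h import *
T=pose();f=grab('wrist')
Ti=np.linalg.inv(T)
for c in((363.5,190),(365,340),(368,490)):
  p=onz(f,275+c[0]/9,185+c[1]/9,.07);print(p.round(4),(Ti@np.append(p,1))[:3].round(4))
for x in (.095,.1025,.11): 
  g=dict(f);g['T']=f['hand_eye'];print(x,proj(g,[x,.0005,-.0015-.009]),proj(g,[x,.0005,-.0015+.009]))
plan([.542,-.286,.22],-86.6)"
```

```text
[ 0.5584 -0.2818  0.07  ] [ 0.1552 -0.0007 -0.0138]
[ 0.5438 -0.2828  0.07  ] [ 0.1552 -0.0006  0.0008]
[ 0.5289 -0.2839  0.07  ] [ 0.1551 -0.0003  0.0158]
0.095 [316.84213287 227.89606945] [316.86303415 252.25931841]
0.1025 [316.83259124 225.24139505] [316.85312179 249.02034435]
0.11 [316.82354315 222.72385726] [316.84371342 245.94580245]
pos [ 0.5444 -0.2827  0.2258] yhead -86.58 shift [0.145 0.078 0.066] rot [ 0.005 -0.073 -0.032] t 7.5
```

View pics/t8.png

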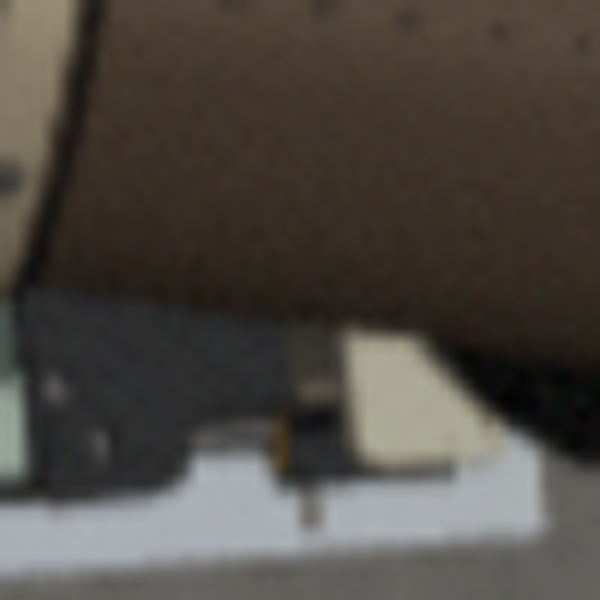

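Call:
carry_out([
  [0.5, -0.03, 0.06, 0, 0, 0],
  [0.4, 0, 0, 0, 0, 0],
  [0, 0, 0, 0, 0, 0],
  [0, 0, 0, 0, 0, 0],
])

```text
t: 7.9
eef_pos: [0.5454, -0.2782, 0.1934]
ee_rot: [2.784, 1.558, -0.292]
force: [1.1, -0.3, -1.0]
width: 0.0278
```

```bash
python3 -c "
from h import *
plan([.542,-.286,.19],-86.6)
f=grab('wrist');crop(f,275,185,355,260,9,'w9.png')
plan([.542,-.286,.19],-86.6)
"
```

```text
pos [ 0.5454 -0.2782  0.1934] yhead -86.23 shift [0.084 0.189 0.098] rot [ 0.092 -0.169 -0.063] t 7.9
pos [ 0.5454 -0.2782  0.1934] yhead -86.24 shift [0.085 0.189 0.099] rot [ 0.09  -0.172 -0.061] t 7.95
```

View pics/w9.png

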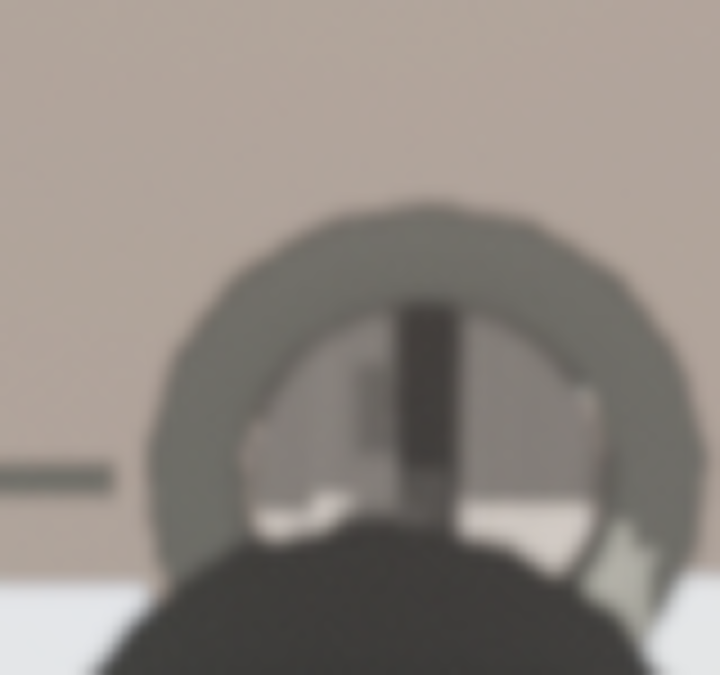

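```bash
cat >> h.py <<'E'
def slot(f,u,v,z=.07):
    Ti=np.linalg.inv(f['T']@np.linalg.inv(f['hand_eye']));p=onz(f,u,v,z);return p.round(4),((Ti@np.append(p,1))[:3]*1e3).round(2)
E
python3 -c "
from h import *
f=grab('wrist')
print(slot(f,275+428/9,185+305/9),slot(f,275+428/9,185+470/9))
crop(f,275,185,355,260,9,'w10.png')
plan([.542,-.286,.19],-86.6)
"
```

```text
(array([ 0.5574, -0.2829,  0.07  ]), array([123.55,   4.95, -10.19])) (array([ 0.5427, -0.2839,  0.07  ]), array([123.37,   5.  ,   4.53]))
pos [ 0.5454 -0.2784  0.1935] yhead -86.26 shift [0.086 0.184 0.099] rot [ 0.086 -0.176 -0.062] t 8.0
```

View pics/w10.png

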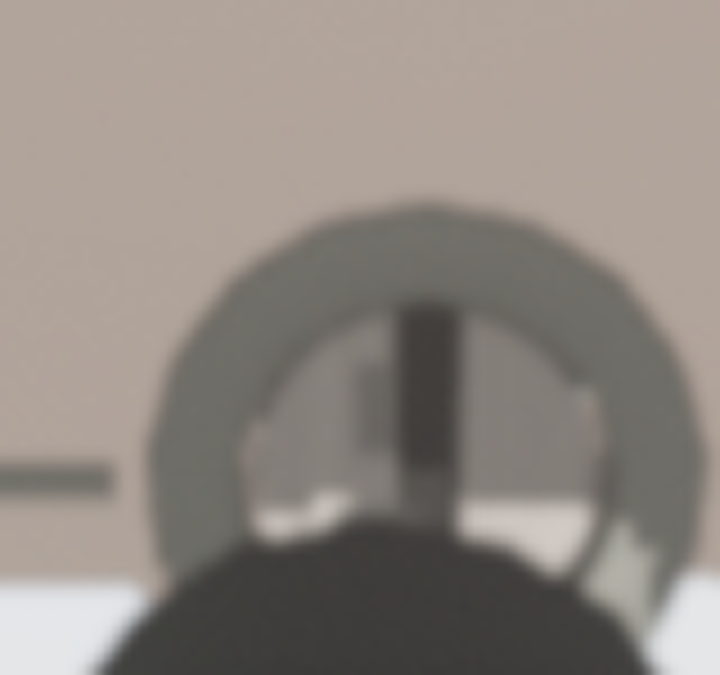

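Call:
carry_out([
  [0, 0.11, 0.15, 0.05, -0.15, -0.05],
  [0, 0, 0, 0, 0, 0],
  [0, 0, 0, 0, 0, 0],
])

```text
t: 8.3
eef_pos: [0.5402, -0.2836, 0.1956]
ee_rot: [2.743, 1.567, -0.336]
force: [-0.2, -0.3, -0.7]
width: 0.028
```

```bash
python3 -c "
from h import *
f=grab('wrist')
crop(f,275,185,355,260,9,'w11.png')
plan([.542,-.286,.19],-86.6)
"
```

```text
pos [ 0.5402 -0.2836  0.1956] yhead -86.43 shift [ 0.141  0.063 -0.039] rot [ 0.043 -0.053 -0.023] t 8.35
```

View pics/w11.png

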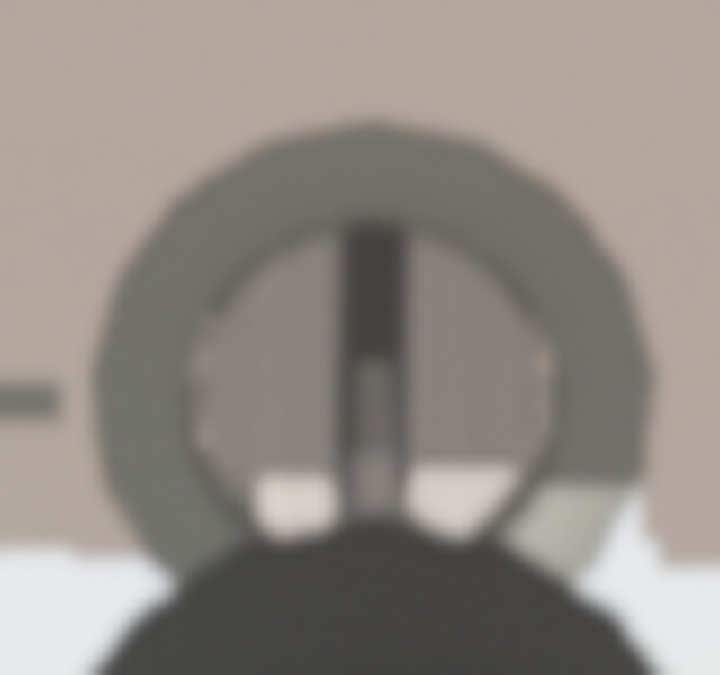

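```bash
python3 -c "
from h import *
f=grab('wrist')
print(slot(f,275+374/9,185+224/9),slot(f,275+374/9,185+385/9))
plan([.542,-.286,.19],-86.6)
"
```

```text
(array([ 0.5575, -0.283 ,  0.07  ]), array([125.69,   0.31, -16.82])) (array([ 0.5433, -0.2839,  0.07  ]), array([125.64,   0.29,  -2.52]))
pos [ 0.5402 -0.2835  0.1954] yhead -86.43 shift [ 0.136  0.065 -0.041] rot [ 0.042 -0.05  -0.021] t 8.4
```

Call:
carry_out([
  [0.25, 0, 0, 0, 0, 0],
  [0.15, 0, 0, 0, 0, 0],
  [0, 0, 0, 0, 0, 0],
])

```text
t: 8.7
eef_pos: [0.54, -0.2835, 0.1778]
ee_rot: [2.791, 1.567, -0.288]
force: [0.4, -0.1, -0.9]
width: 0.0277
```

```bash
python3 -c "
from h import *
f=grab('wrist')
crop(f,275,185,355,260,9,'w12.png')
plan([.5405,-.2836,.1665],-86.6);print(arm.get_state()['force'])
"
```

```text
pos [ 0.5401 -0.2836  0.1781] yhead -86.45 shift [ 0.29   0.001 -0.009] rot [ 0.037 -0.049 -0.019] t 8.75
[-0.58158235 -0.55501301 -2.35139106]
```

View pics/w12.png

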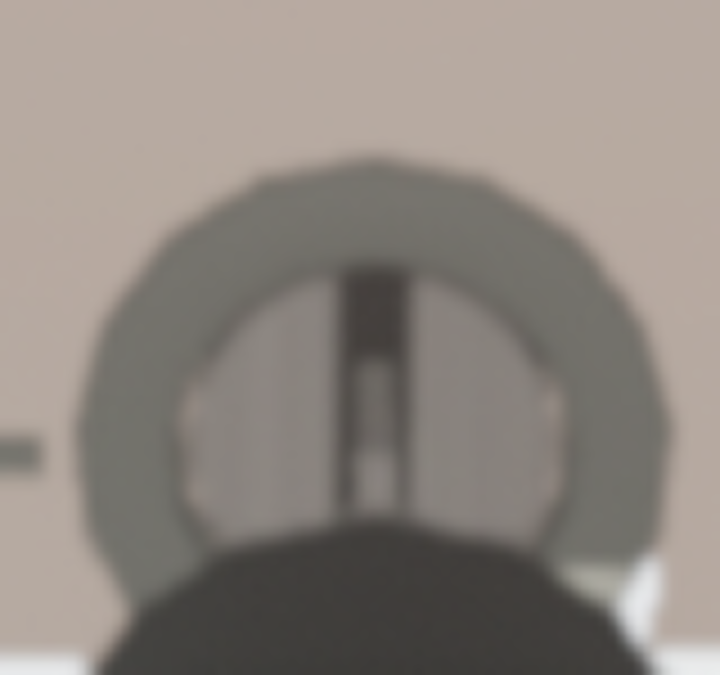

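Centred: blade at crop column 376, slot at 375. Going in gently.

Call:
carry_out([
  [0.1, 0, 0, 0, 0, 0],
  [0.08, 0, 0, 0, 0, 0],
  [0, 0, 0, 0, 0, 0],
])

```text
t: 9.05
eef_pos: [0.5402, -0.2836, 0.1701]
ee_rot: [2.736, 1.567, -0.344]
force: [0.2, 0.2, 0.1]
width: 0.0282
```

Call:
carry_out([
  [0.08, 0, 0, 0, 0, 0],
  [0, 0, 0, 0, 0, 0],
])

```text
t: 9.25
eef_pos: [0.5402, -0.2836, 0.1667]
ee_rot: [2.725, 1.567, -0.354]
force: [0.2, 0.3, -1.0]
width: 0.0276
```

```bash
python3 -c "
from h import *
f=grab('wrist')
crop(f,275,185,355,260,9,'w13.png')
plan([.5405,-.2836,.1665],-86.6);print(arm.get_state()['force'])
"
```

```text
pos [ 0.5405 -0.2836  0.167 ] yhead -86.43 shift [ 0.013 -0.001 -0.001] rot [ 0.041 -0.053 -0.024] t 9.3
[-0.19557541 -1.41403199 -0.84334418]
```

View pics/w13.png

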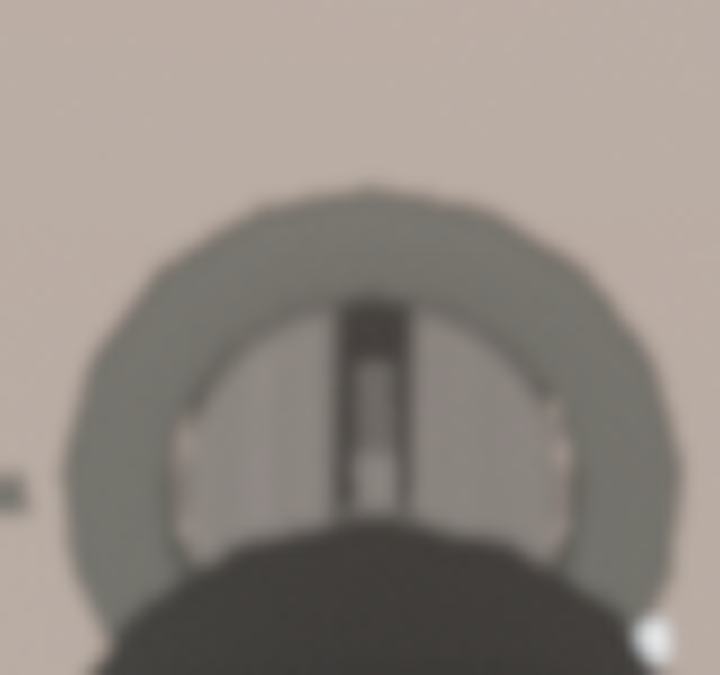

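Call:
carry_out([
  [0.06, 0, 0, 0, 0, 0],
])

```text
t: 9.4
eef_pos: [0.5408, -0.2838, 0.1651]
ee_rot: [2.71, 1.566, -0.369]
force: [1.5, 0.7, 2.0]
width: 0.028
```

Call:
carry_out([
  [0.04, 0, 0, 0, 0, 0],
])

```text
t: 9.5
eef_pos: [0.5409, -0.2839, 0.1638]
ee_rot: [2.689, 1.565, -0.39]
force: [-1.1, 2.3, 3.8]
width: 0.0278
```

Call:
carry_out([
  [0.04, 0, 0, 0, 0, 0],
])

```text
t: 9.6
eef_pos: [0.5409, -0.2839, 0.1627]
ee_rot: [2.68, 1.565, -0.399]
force: [-1.7, 2.5, 5.3]
width: 0.0278
```

Call:
carry_out([
  [0.05, -0.01, 0, 0, 0, 0],
])

```text
t: 9.7
eef_pos: [0.541, -0.2837, 0.1613]
ee_rot: [2.615, 1.565, -0.464]
force: [-1.7, 0.3, 6.7]
width: 0.0279
```

Call:
carry_out([
  [0.05, -0.01, 0, 0, 0, 0],
])

```text
t: 9.8
eef_pos: [0.5409, -0.2836, 0.1601]
ee_rot: [2.528, 1.564, -0.55]
force: [-3.6, 1.0, 9.5]
width: 0.0276
```

Call:
carry_out([
  [0.05, -0.01, 0, 0, 0, 0],
])

```text
t: 9.9
eef_pos: [0.5411, -0.2837, 0.1599]
ee_rot: [2.447, 1.562, -0.631]
force: [-5.2, 4.8, 19.6]
width: 0.0274
```

Call:
carry_out([
  [0.0, -0.01, 0, 0.4, 0, 0],
])

```text
t: 10.0
eef_pos: [0.5411, -0.2836, 0.1612]
ee_rot: [2.446, 1.561, -0.659]
force: [-2.0, 0.1, 6.5]
width: 0.0277
```

Call:
carry_out([
  [0.02, -0.005, 0, 0.5, 0, 0],
])

```text
t: 10.1
eef_pos: [0.5414, -0.2837, 0.1616]
ee_rot: [2.489, 1.56, -0.652]
force: [-2.1, 2.4, 5.8]
width: 0.0278
```

```bash
python3 -c "
from h import *
plan([.5405,-.2836,.16],-86.6);s=arm.get_state();print(s['force'],s['moment'])
"
```

```text
pos [ 0.5414 -0.2837  0.1616] yhead -89.97 shift [ 0.039 -0.002  0.023] rot [-0.842 -0.122 -0.099] t 10.1
[-2.13092508  2.3584693   5.78243595] [0.90979838 0.98263003 0.04081596]
```

Call:
carry_out([
  [0.06, -0.005, 0, 0.2, 0, 0],
])

```text
t: 10.2
eef_pos: [0.5415, -0.2835, 0.1603]
ee_rot: [2.513, 1.559, -0.643]
force: [-2.6, 2.6, 7.7]
width: 0.0282
```

Call:
carry_out([
  [0.04, -0.005, 0, 0.5, 0.05, 0.05],
])

```text
t: 10.3
eef_pos: [0.5413, -0.2833, 0.16]
ee_rot: [2.49, 1.554, -0.702]
force: [-5.1, 5.8, 16.5]
width: 0.028
```

```bash
python3 -c "
from h import *
plan([.5405,-.2836,.16],-86.6);s=arm.get_state();print(s['force'],s['moment'])
"
```

```text
pos [ 0.5413 -0.2833  0.16  ] yhead -92.85 shift [0.    0.008 0.02 ] rot [-1.561 -0.185 -0.158] t 10.3
[-5.13405168  5.81842041 16.49419444] [2.77548974 2.63086936 0.11240565]
```

Call:
carry_out([
  [0.02, 0, 0, 0.5, -0.18, -0.15],
])

```text
t: 10.4
eef_pos: [0.5418, -0.2835, 0.1609]
ee_rot: [2.936, 1.567, -0.29]
force: [-0.5, -0.2, 6.7]
width: 0.0281
```

Call:
carry_out([
  [0.04, -0.005, 0, 0.5, -0.1, -0.1],
])

```text
t: 10.5
eef_pos: [0.5425, -0.2838, 0.1608]
ee_rot: [-1.261, 1.565, 1.76]
force: [-1.4, -0.6, 7.7]
width: 0.0276
```

```bash
python3 -c "
from h import *
plan([.5405,-.2836,.16],-86.6);s=arm.get_state();print(s['force'],s['moment'])
"
```

```text
pos [ 0.5425 -0.2838  0.1608] yhead -96.9 shift [0.021 0.001 0.051] rot [-2.576  0.017  0.078] t 10.5
[-1.43437637 -0.59804659  7.65234907] [-0.18683167  0.72304883 -0.02958268]
```

Call:
carry_out([
  [0.06, -0.004, 0, 0.2, 0, 0],
])

```text
t: 10.6
eef_pos: [0.5429, -0.284, 0.16]
ee_rot: [-1.393, 1.566, 1.613]
force: [-5.0, 6.0, 19.5]
width: 0.0278
```

Call:
carry_out([
  [0.04, -0.004, 0, 0.6, -0.05, -0.05],
])

```text
t: 10.7
eef_pos: [0.543, -0.2841, 0.1601]
ee_rot: [-1.113, 1.563, 1.851]
force: [-3.5, 2.1, 11.7]
width: 0.0281
```

Call:
carry_out([
  [0.04, -0.004, 0, 0.6, -0.05, -0.05],
])

```text
t: 10.8
eef_pos: [0.5432, -0.2841, 0.1602]
ee_rot: [-1.01, 1.559, 1.912]
force: [-1.7, 1.8, 10.6]
width: 0.0276
```

```bash
python3 -c "
from h import *
plan([.5405,-.2836,.16],-86.6);s=arm.get_state();print(s['force'],s['moment'])
"
```

```text
pos [ 0.5432 -0.2841  0.1602] yhead -102.63 shift [0.005 0.002 0.068] rot [-4.006  0.07   0.156] t 10.8
[-1.68500266  1.78279066 10.64881774] [1.00591441 1.35971542 0.05417753]
```

Call:
carry_out([
  [0.045, -0.004, 0, 0.8, 0, 0.04],
  [0.045, -0.004, 0, 0.8, 0, 0.03],
])

```text
t: 11.0
eef_pos: [0.5434, -0.2837, 0.1601]
ee_rot: [-0.666, 1.564, 2.14]
force: [-4.1, 5.4, 15.2]
width: 0.028
```

```bash
python3 -c "
from h import *
f=grab('wrist');crop(f,275,185,355,260,9,'w14.png')
plan([.5405,-.2836,.16],-86.6);s=arm.get_state();print(s['force'],s['moment'])
"
```

```text
pos [ 0.5434 -0.2837  0.1601] yhead -109.42 shift [0.002 0.022 0.068] rot [-5.704  0.064  0.072] t 11.05
[-4.60291869  4.25094239 13.63550563] [2.19627012 2.13527118 0.10123857]
```

View pics/w14.png

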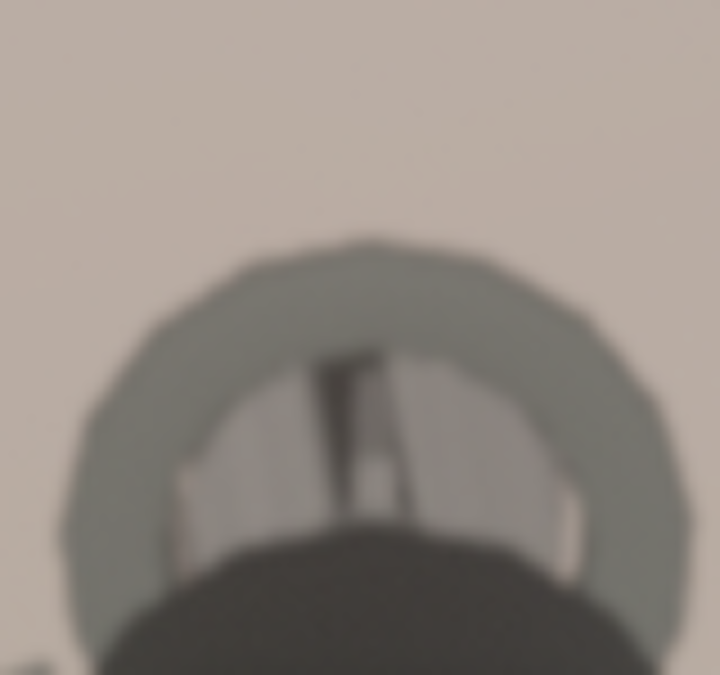

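Call:
carry_out([
  [0.035, -0.006, 0, 0.8, 0, 0],
  [0.035, -0.006, 0, 0.8, 0, 0],
])

```text
t: 11.25
eef_pos: [0.5433, -0.2833, 0.1602]
ee_rot: [-0.55, 1.566, 2.138]
force: [-3.8, 2.4, 9.9]
width: 0.0279
```

Call:
carry_out([
  [0.04, -0.006, 0, 0.9, 0, 0],
  [0.04, -0.006, 0, 0.9, 0, 0],
])

```text
t: 11.45
eef_pos: [0.5433, -0.2832, 0.1601]
ee_rot: [-0.411, 1.568, 2.148]
force: [-4.1, 3.6, 12.5]
width: 0.0281
```

```bash
python3 -c "
from h import *
f=grab('wrist');crop(f,275,185,355,260,9,'w15.png')
plan([.5405,-.2836,.16],-86.6);s=arm.get_state();print(s['force'],s['moment'])
"
```

```text
pos [ 0.5432 -0.2832  0.1601] yhead -123.59 shift [0.004 0.046 0.052] rot [-9.248  0.034  0.031] t 11.5
[-3.83770153  2.68644851 12.02980229] [1.33125376 1.9784837  0.04008774]
```

View pics/w15.png

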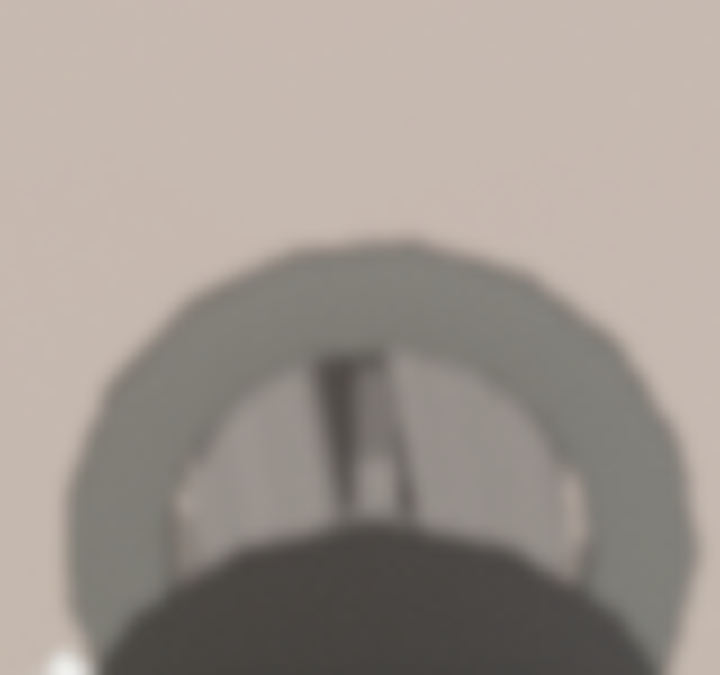

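Call:
carry_out([
  [0.04, -0.006, 0.01, 0.9, 0, 0],
  [0.04, -0.006, 0.01, 0.9, 0, 0],
  [0.04, -0.006, 0.01, 0.9, 0, 0],
])

```text
t: 11.8
eef_pos: [0.543, -0.2827, 0.1602]
ee_rot: [-2.699, 1.57, -0.337]
force: [-3.8, 2.0, 10.8]
width: 0.0281
```

Call:
carry_out([
  [0.04, -0.005, 0.005, 0.9, 0, 0],
  [0.04, -0.005, 0.005, 0.9, 0, 0],
  [0.04, -0.005, 0.005, 0.9, 0, 0],
])

```text
t: 12.1
eef_pos: [0.5429, -0.2826, 0.1601]
ee_rot: [-2.929, 1.567, -0.761]
force: [-3.8, 2.3, 11.6]
width: 0.0276
```

```bash
python3 -c "
from h import *
f=grab('wrist');crop(f,275,185,355,260,9,'w16.png')
plan([.5405,-.2836,.16],-86.6);s=arm.get_state();print(s['force'],s['moment'])
"
```

```text
pos [ 0.5429 -0.2825  0.1601] yhead -146.04 shift [0.002 0.064 0.011] rot [-14.86   -0.061  -0.019] t 12.15
[-4.36283579  2.44724325 11.80053575] [1.29803491 1.90863807 0.00666287]
```

View pics/w16.png

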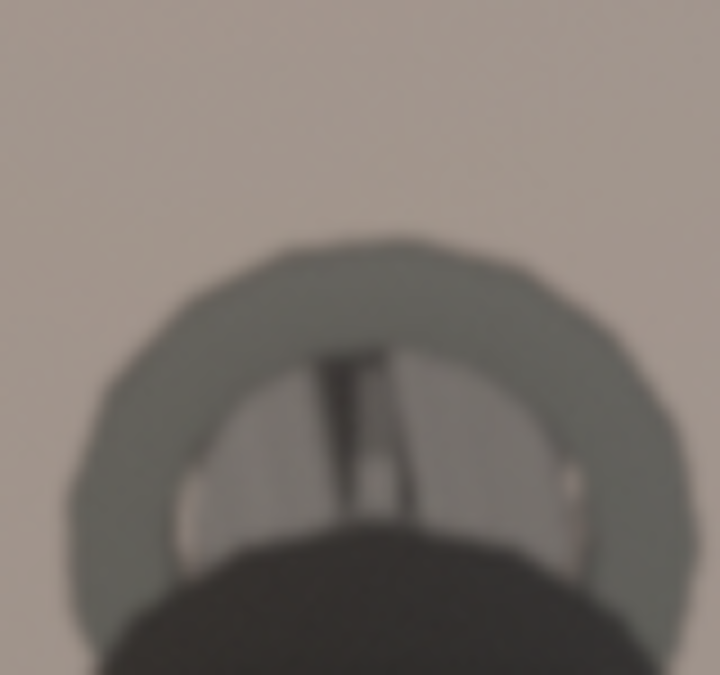

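Call:
carry_out([
  [0.04, -0.005, 0, 0.9, 0, 0],
  [0.04, -0.005, 0, 0.9, 0, 0],
  [0.04, -0.005, 0, 0.9, 0, 0],
  [0.04, -0.005, 0, 0.9, 0, 0],
])

```text
t: 12.55
eef_pos: [0.5429, -0.2823, 0.1601]
ee_rot: [-2.748, 1.564, -0.843]
force: [-4.8, 3.3, 12.6]
width: 0.0278
```

Call:
carry_out([
  [0.04, -0.005, 0, 0.9, 0, 0],
  [0.04, -0.005, 0, 0.9, 0, 0],
  [0.04, -0.005, 0, 0.9, 0, 0],
])

```text
t: 12.85
eef_pos: [0.5429, -0.2822, 0.1601]
ee_rot: [-2.578, 1.562, -0.868]
force: [-5.0, 3.3, 12.6]
width: 0.0277
```

```bash
python3 -c "
from h import *
f=grab('wrist');crop(f,275,185,355,260,9,'w17.png')
plan([.5405,-.2836,.16],-86.6);s=arm.get_state();print(s['force'],s['moment'])
"
```

```text
pos [ 0.5428 -0.2822  0.1601] yhead -172.23 shift [ 0.002  0.062 -0.026] rot [-21.409  -0.141  -0.025] t 12.9
[-4.51330628  3.88734311 12.71661649] [1.79112116 2.09855507 0.01914841]
```

View pics/w17.png

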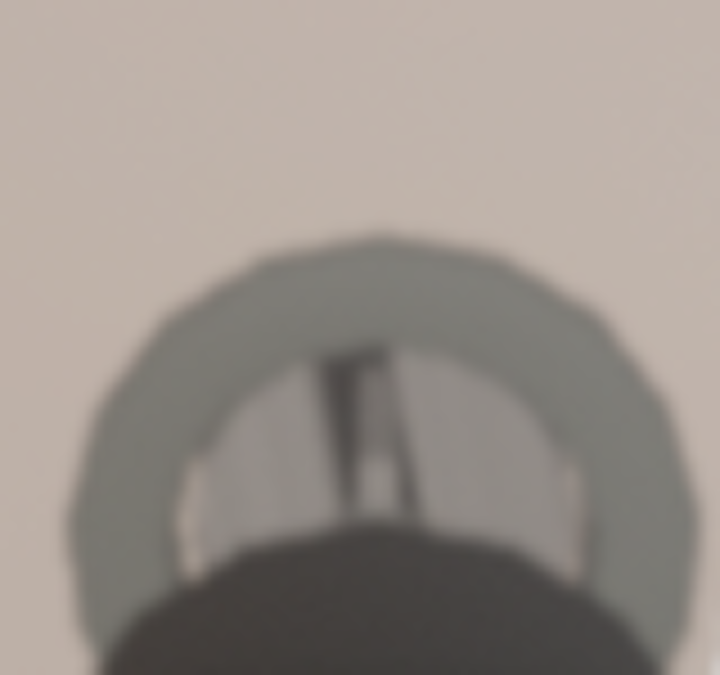

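Call:
carry_out([
  [0.04, -0.005, 0, 0.6, 0.03, 0],
  [0.04, -0.005, 0, 0.6, 0.03, 0],
  [0.04, -0.005, 0, 0.6, 0.03, 0],
])

```text
t: 13.2
eef_pos: [0.5427, -0.2816, 0.16]
ee_rot: [-2.661, 1.555, -1.083]
force: [-4.8, 5.2, 13.7]
width: 0.028
```

Call:
carry_out([
  [0.04, -0.004, 0, 0.4, 0, 0],
])

```text
t: 13.3
eef_pos: [0.5428, -0.2815, 0.1601]
ee_rot: [-2.616, 1.554, -1.067]
force: [-4.2, 3.1, 12.9]
width: 0.0278
```

Call:
carry_out([
  [0.04, -0.004, 0, 0.3, 0, 0],
])

```text
t: 13.4
eef_pos: [0.5427, -0.2814, 0.1601]
ee_rot: [-2.587, 1.554, -1.06]
force: [-5.3, 2.6, 12.4]
width: 0.028
```

```bash
python3 -c "
from h import *
f=grab('wrist');crop(f,275,185,355,260,9,'w18.png')
plan([.5405,-.2836,.16],-86.6);s=arm.get_state();print(s['force'],s['moment'])
"
```

```text
pos [ 0.5427 -0.2814  0.1601] yhead 177.42 shift [ 0.002  0.051 -0.057] rot [-23.996  -0.264  -0.077] t 13.45
[-4.01301728  4.3942582  12.67260918] [1.92445897 2.04536736 0.01218336]
```

View pics/w18.png

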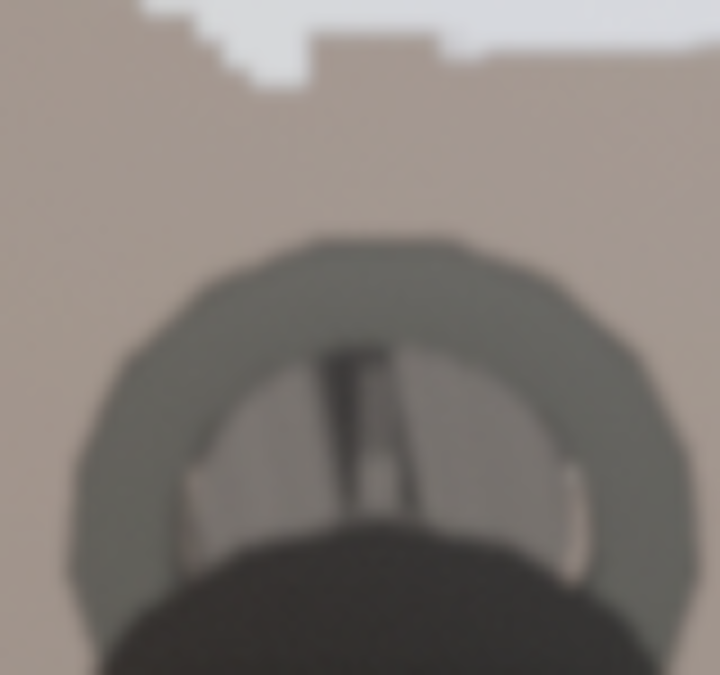

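Call:
carry_out([
  [0.04, -0.004, 0, 0.4, 0, 0],
])

```text
t: 13.55
eef_pos: [0.5427, -0.2814, 0.1601]
ee_rot: [-2.552, 1.553, -1.054]
force: [-4.2, 3.4, 12.9]
width: 0.0276
```

Call:
carry_out([
  [0.04, 0, 0, 0.3, 0, 0],
])

```text
t: 13.65
eef_pos: [0.5426, -0.2814, 0.1601]
ee_rot: [-2.512, 1.552, -1.036]
force: [-4.5, 4.5, 12.4]
width: 0.0278
```

```bash
python3 -c "
from h import *
f=grab('wrist');crop(f,275,185,355,260,9,'w19.png')
plan([.5405,-.2836,.16],-86.6);s=arm.get_state();print(s['force'],s['moment'])
"
```

```text
pos [ 0.5426 -0.2814  0.1601] yhead 174.53 shift [ 0.002  0.047 -0.061] rot [-24.717  -0.292  -0.068] t 13.7
[-4.25261946  3.99427857 12.2897674 ] [1.96640413 1.97074368 0.04808294]
```

View pics/w19.png

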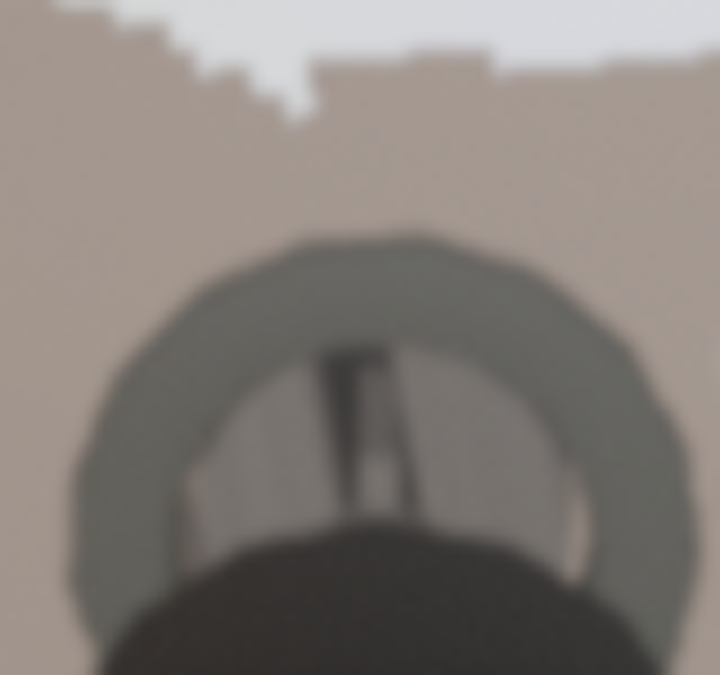

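Call:
carry_out([
  [0.02, 0, 0, -0.5, 0, 0],
  [-0.02, 0, 0, -0.5, 0, 0],
  [-0.06, 0, 0, 0, 0, 0],
  [-0.1, 0, 0, 0, 0, 0],
])

```text
t: 14.1
eef_pos: [0.5424, -0.2812, 0.1689]
ee_rot: [-2.528, 1.551, -0.981]
force: [-0.3, -0.3, -1.8]
width: 0.0277
```

```bash
python3 -c "
from h import *
f=grab('wrist');crop(f,275,185,355,260,9,'w20.png')
plan([.5405,-.2836,.22],-177);s=arm.get_state();print(s['force'],s['moment'])
"
```

```text
pos [ 0.5427 -0.2813  0.1697] yhead 178.66 shift [-1.258  0.038 -0.079] rot [-1.086 -0.245  0.165] t 14.15
[-0.31477652 -0.2861786  -1.26584491] [0.25665295 0.48341008 0.02473712]
```

View pics/w20.png

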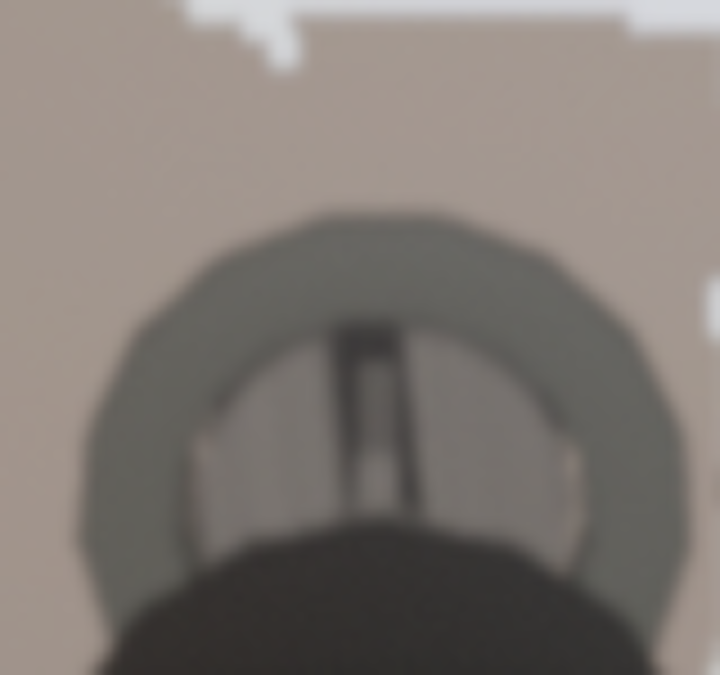

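Call:
carry_out([
  [-0.15, 0, 0, 0, 0, 0],
  [-0.3, 0, 0, 0, 0, 0],
  [-0.8, 0, 0, 0, 0, 0],
  [-0.8, 0, 0, 0, 0, 0],
  [-0.8, 0, 0, 0, 0, 0],
])

```text
t: 14.65
eef_pos: [0.539, -0.2786, 0.2834]
ee_rot: [-2.981, 1.557, -1.437]
force: [0.8, -0.7, -1.6]
width: 0.0279
```

```bash
python3 -c "
from h import *
f=grab('wrist','w21.png');crop(f,265,165,365,255,8,'w22.png')
plan([.642,.23,.28],-177);s=arm.get_state();print(s['force'],s['moment'],s['q'])
"
```

```text
pos [ 0.5412 -0.28    0.2903] yhead 178.55 shift [ 0.054 -2.195 12.811] rot [-1.113 -0.258  0.139] t 14.7
[ 1.62242137 -1.14101774  6.12536267] [-0.25655448 -0.61445514  0.01690152] [-0.1465566   0.20685013 -0.06042689  0.01692075 -1.29110386  0.11664341]
```

View pics/w21.png

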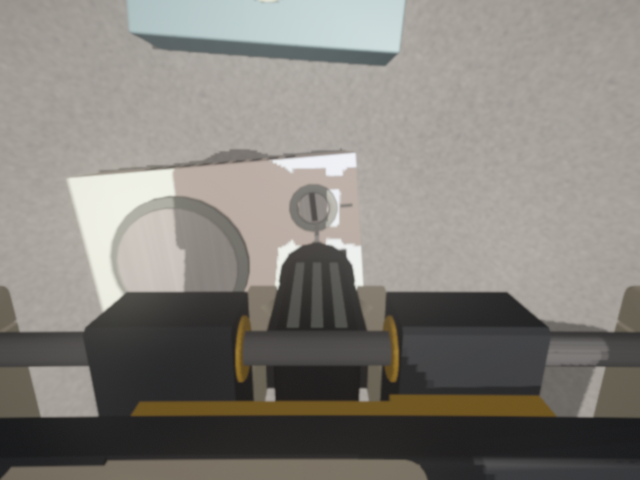

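View pics/w22.png

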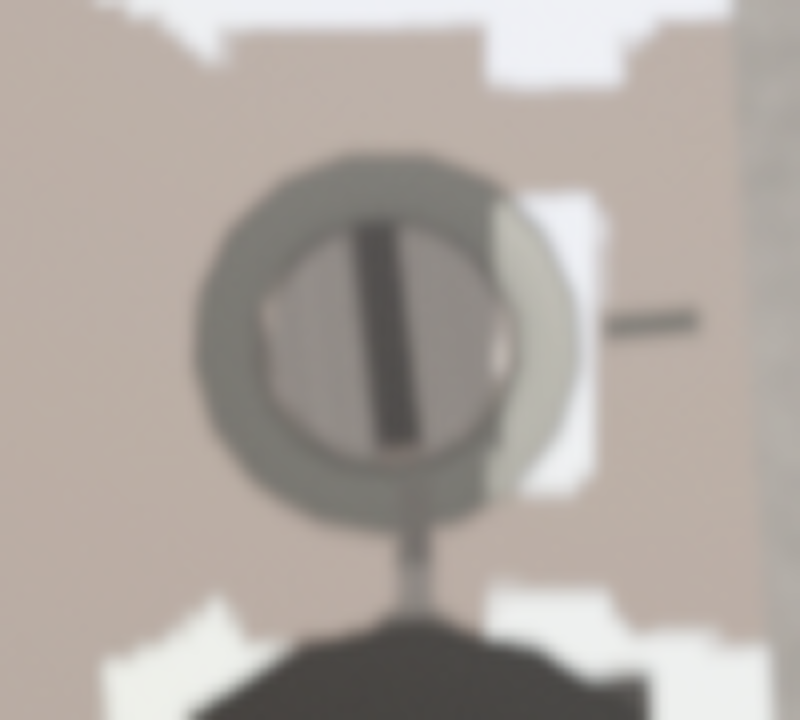

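```bash
python3 -c "
from h import *
f=grab('wrist')
crop(f,265,165,365,255,8,'w23.png')
a=onz(f,265+374/8,165+222/8,.07);b=onz(f,265+398/8,165+447/8,.07);d=(a-b)[:2];print(a,b,np.linalg.norm(d),np.degrees(np.arctan2(d[1],d[0])))
c=onz(f,265+610/8,165+328/8,.07);e=onz(f,265+695/8,165+320/8,.07);d=(c-e)[:2];print('rib',np.degrees(np.arctan2(d[1],d[0])))
plan([.642,.23,.28],-177);s=arm.get_state();print(s['force'])
"
```

```text
[ 0.54778256 -0.29901892  0.07      ] [ 0.54553823 -0.26965227  0.07      ] 0.02945228439960656 -85.62969193097078
rib 4.047720011999868
pos [ 0.5415 -0.2798  0.2882] yhead 178.54 shift [ 1.1000e-02 -2.1850e+00  1.2806e+01] rot [-1.116 -0.25   0.153] t 14.75
[ 0.70981795  0.11742267 -1.61410177]
```

Call:
carry_out([
  [0, -0.17, 1, 0, -0.05, 0.03],
  [0, -0.17, 1, 0, -0.05, 0.03],
  [0, -0.17, 1, 0, -0.05, 0.03],
  [0, -0.17, 1, 0, -0.05, 0.03],
  [0, -0.17, 1, 0, -0.05, 0.03],
])

```text
t: 15.25
eef_pos: [0.5815, -0.079, 0.2894]
ee_rot: [-1.383, 1.566, 0.152]
force: [1.4, 0.5, -2.0]
width: 0.0277
```

Call:
carry_out([
  [0, -0.17, 1, 0, 0, 0],
  [0, -0.17, 1, 0, 0, 0],
  [0, -0.17, 1, 0, 0, 0],
  [0, -0.17, 1, 0, 0, 0],
  [0, -0.17, 1, 0, 0, 0],
])

```text
t: 15.75
eef_pos: [0.6229, 0.1283, 0.2918]
ee_rot: [-1.247, 1.564, 0.288]
force: [1.2, -0.9, -1.3]
width: 0.0281
```

```bash
python3 -c "
from h import *
plan([.642,.23,.28],179)"
```

```text
pos [0.6229 0.1283 0.2918] yhead 177.91 shift [ 0.302 -0.383  2.558] rot [-0.272  0.03   0.092] t 15.75
```

Call:
carry_out([
  [0, -0.13, 0.85, -0.9, 0, 0.03],
  [0, -0.1, 0.8, -0.9, 0, 0.03],
  [0, -0.1, 0.4, -0.9, 0, 0.03],
  [0, 0, 0, -1, 0, 0],
  [0, 0, 0, -1, 0, 0],
])

```text
t: 16.25
eef_pos: [0.635, 0.2209, 0.2906]
ee_rot: [0.635, 1.568, 2.514]
force: [0.5, -0.7, -1.4]
width: 0.0278
```

Call:
carry_out([
  [0, 0, 0, -1, 0, 0],
  [0, 0, 0, -1, 0, 0],
  [0, 0, 0, -1, 0, 0],
  [0, 0, 0, -1, 0, 0],
  [0, 0, 0, -1, 0, 0],
])

```text
t: 16.75
eef_pos: [0.6345, 0.222, 0.2901]
ee_rot: [0.694, 1.567, 2.937]
force: [0.2, -0.3, -0.8]
width: 0.0282
```

Call:
carry_out([
  [0, 0, 0, -1, 0, 0],
  [0, 0, 0, -1, 0, 0],
  [0, 0, 0, -1, 0, 0],
  [0, 0, 0, -1, 0, 0],
  [0, 0, 0, -1, 0, 0],
])

```text
t: 17.25
eef_pos: [0.6342, 0.2221, 0.2902]
ee_rot: [0.384, 1.566, 2.99]
force: [-0.3, 0.2, -1.2]
width: 0.0276
```

```bash
python3 -c "
from h import *
plan([.642,.23,.28],-99.2)"
```

```text
pos [0.6342 0.2221 0.2902] yhead -120.7 shift [ 0.255 -0.271 -0.069] rot [-5.375  0.071 -0.014] t 17.25
```

Call:
carry_out([
  [0, -0.1, 0, -1, 0.03, 0],
  [0, -0.1, 0, -1, 0.03, 0],
  [0, 0, 0, -1, 0, 0],
  [0, 0, 0, -1, 0, 0],
  [0, 0, 0, -1, 0, 0],
])

```text
t: 17.75
eef_pos: [0.6378, 0.2293, 0.2903]
ee_rot: [0.698, 1.568, -2.616]
force: [0.4, 0.4, -2.1]
width: 0.0276
```

Call:
carry_out([
  [0, 0, 0, -0.3, 0, 0],
  [0, 0, 0, 0, 0, 0],
])

```text
t: 17.95
eef_pos: [0.6377, 0.2294, 0.2903]
ee_rot: [0.618, 1.568, -2.675]
force: [0.9, 0.2, -1.2]
width: 0.0279
```

```bash
python3 -c "
from h import *
f=grab('wrist','w24.png')
plan([.6417,.23,.28],-99.2)"
```

```text
pos [0.6377 0.2294 0.2904] yhead -98.7 shift [ 0.259 -0.031 -0.097] rot [ 0.125  0.033 -0.024] t 18.0
```

View pics/w24.png

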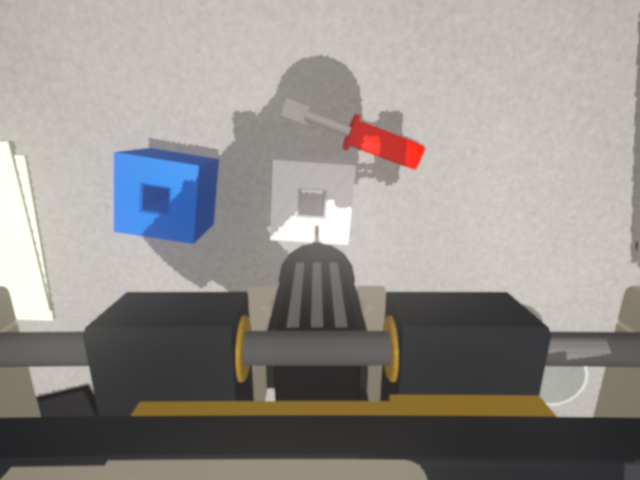

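```bash
python3 -c "
from h import *
f=grab('wrist')
crop(f,265,150,365,245,8,'w25.png')
print(slot(f,312,203.5,.08))
plan([.6417,.23,.28],-99.2)"
```

```text
(array([0.6431, 0.2324, 0.08  ]), array([210.36,  -4.2 ,  -5.37]))
pos [0.6377 0.2293 0.2904] yhead -98.71 shift [ 0.259 -0.032 -0.096] rot [ 0.123  0.033 -0.024] t 18.05
```

View pics/w25.png

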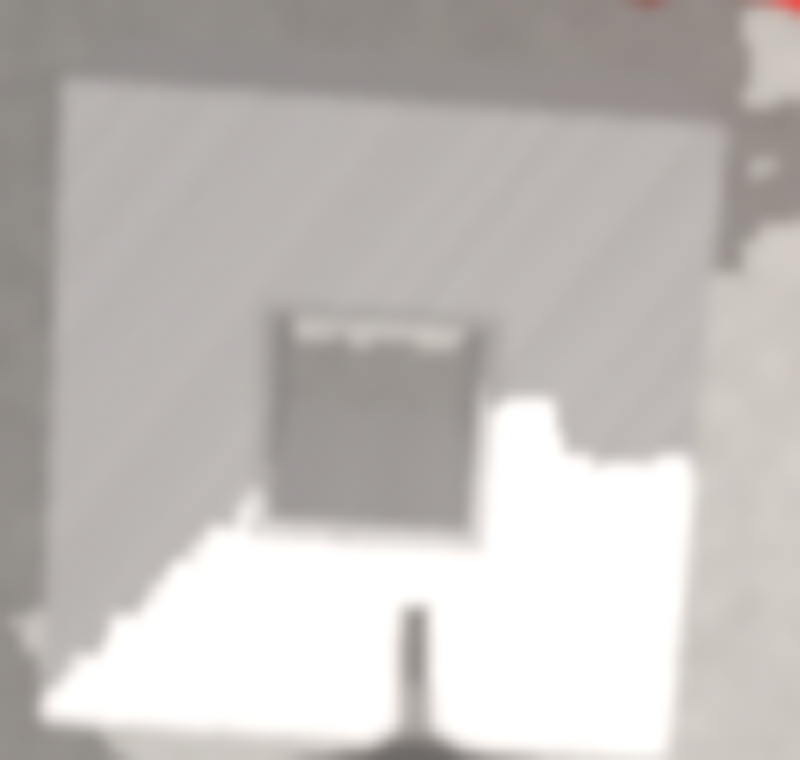

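Call:
carry_out([
  [0.3, -0.1, -0.1, 0.1, 0, 0],
  [0.7, 0, 0, 0, 0, 0],
  [0.7, 0, 0, 0, 0, 0],
  [0.3, 0, 0, 0, 0, 0],
  [0, 0, 0, 0, 0, 0],
])

```text
t: 18.55
eef_pos: [0.6432, 0.2334, 0.206]
ee_rot: [0.507, 1.569, -2.8]
force: [-0.8, -1.5, -0.7]
width: 0.0278
```

```bash
python3 -c "
from h import *
f=grab('wrist')
crop(f,245,150,385,255,5,'w26.png')
plan([.6425,.2325,.11],-99.2)"
```

```text
pos [0.6435 0.2335 0.2068] yhead -99.46 shift [2.42  0.028 0.019] rot [-0.064  0.012 -0.006] t 18.6
```

View pics/w26.png

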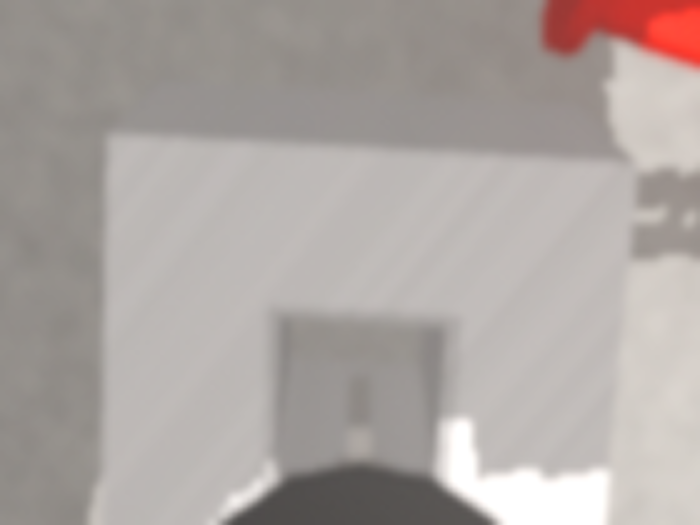

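Call:
carry_out([
  [0.3, 0, 0, 0, 0, 0],
  [0.15, 0, 0, 0, 0, 0],
  [0, 0, 0, 0, 0, 0],
])

```text
t: 18.9
eef_pos: [0.6451, 0.2342, 0.1902]
ee_rot: [-2.492, 1.568, 0.484]
force: [-0.3, 1.0, -0.6]
width: 0.0276
```

```bash
python3 -c "
from h import *
f=grab('wrist')
crop(f,245,150,385,255,5,'w27.png')
plan([.6425,.2325,.11],-99.2)"
```

```text
pos [0.6451 0.2343 0.1905] yhead -99.47 shift [2.013 0.06  0.063] rot [-0.066 -0.04   0.03 ] t 18.95
```

View pics/w27.png

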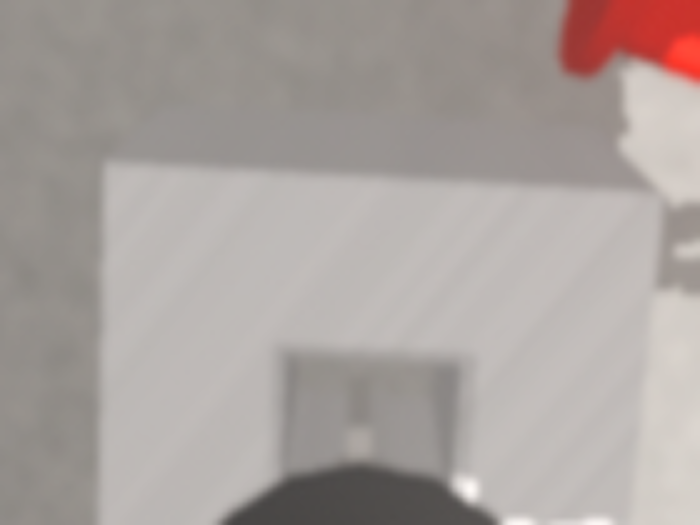

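Call:
carry_out([
  [0.05, 0.06, 0.1, 0, 0, 0],
  [0, 0, 0, 0, 0, 0],
])

```text
t: 19.15
eef_pos: [0.6409, 0.2326, 0.1893]
ee_rot: [-2.477, 1.566, 0.499]
force: [0.3, 0.2, -2.1]
width: 0.0277
```

Call:
carry_out([
  [0.2, 0, 0, 0, 0, 0],
  [0.25, 0, 0, 0, 0, 0],
])

```text
t: 19.35
eef_pos: [0.6419, 0.2332, 0.1728]
ee_rot: [-2.471, 1.562, 0.506]
force: [-0.2, -0.4, -1.1]
width: 0.0279
```

```bash
python3 -c "
from h import *
f=grab('wrist')
crop(f,245,150,385,255,5,'w28.png')
plan([.6425,.2325,.11],-99.2)"
```

```text
pos [0.641  0.2328 0.1705] yhead -99.47 shift [ 1.514  0.009 -0.031] rot [-0.068 -0.07   0.061] t 19.4
```

View pics/w28.png

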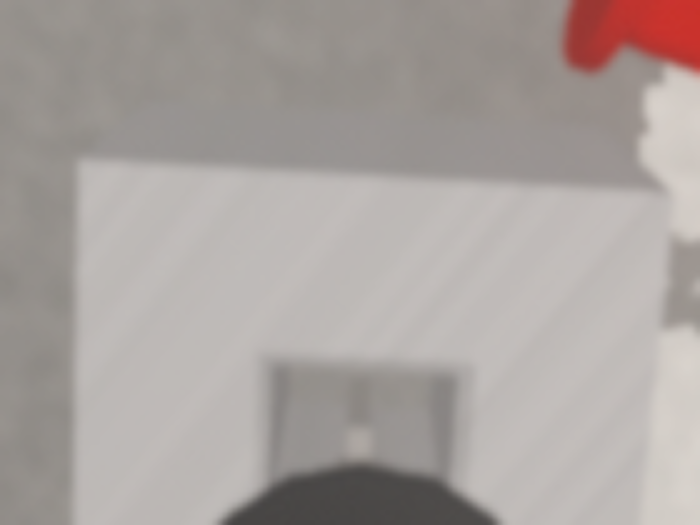

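Call:
carry_out([
  [0.4, 0.03, 0, 0, -0.05, 0.05],
  [0.4, 0, 0, 0, 0, 0],
  [0, 0, 0, 0, 0, 0],
])

```text
t: 19.7
eef_pos: [0.6401, 0.2311, 0.1342]
ee_rot: [0.805, 1.569, -2.502]
force: [-0.0, 0.4, -1.5]
width: 0.0276
```

```bash
python3 -c "
from h import *
f=grab('wrist')
crop(f,245,150,385,255,5,'w29.png')
plan([.6417,.23,.1075],-99.2)"
```

```text
pos [0.6406 0.2313 0.1354] yhead -99.47 shift [ 0.697  0.027 -0.032] rot [-0.068 -0.001 -0.009] t 19.75
```

View pics/w29.png

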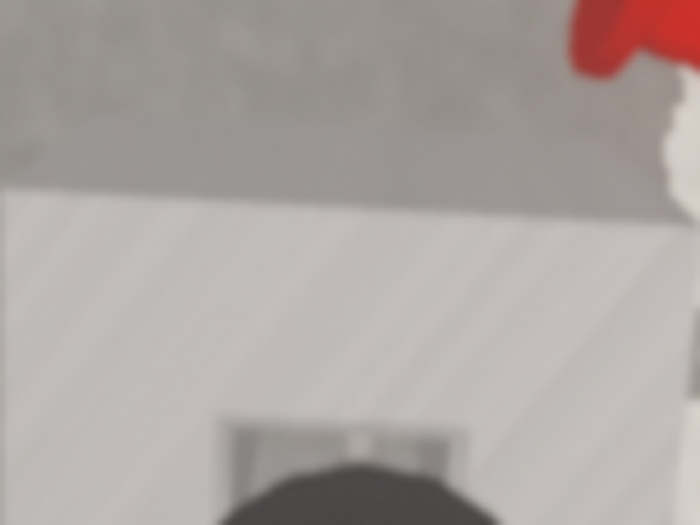

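Call:
carry_out([
  [0.3, 0.02, -0.02, 0, 0, 0],
  [0.25, 0, 0, 0, 0, 0],
  [0, 0, 0, 0, 0, 0],
])

```text
t: 20.05
eef_pos: [0.6419, 0.2305, 0.112]
ee_rot: [2.829, 1.57, -0.478]
force: [-0.9, -0.5, -1.4]
width: 0.0279
```

```bash
python3 -c "
from h import *
plan([.6417,.23,.1075],-99.2)"
```

```text
pos [0.6419 0.2305 0.112 ] yhead -99.47 shift [0.113 0.012 0.002] rot [-0.067 -0.011 -0.004] t 20.05
```

Call:
carry_out([
  [0.06, 0, 0, 0, 0, 0],
  [0.05, 0, 0, 0, 0, 0],
])

```text
t: 20.25
eef_pos: [0.6422, 0.2305, 0.1077]
ee_rot: [3.126, 1.569, -0.18]
force: [0.9, 0.3, -1.4]
width: 0.028
```

Call:
carry_out([
  [0.05, 0, 0, 0, 0, 0],
  [0, 0, 0, 0, 0, 0],
])

```text
t: 20.45
eef_pos: [0.6426, 0.2308, 0.1084]
ee_rot: [-2.95, 1.568, 0.028]
force: [0.3, 0.5, -1.2]
width: 0.0276
```

Call:
carry_out([
  [0.06, 0, 0, 0, 0, 0],
  [0.04, 0, 0, 0, 0, 0],
])

```text
t: 20.65
eef_pos: [0.6432, 0.231, 0.1075]
ee_rot: [-2.841, 1.565, 0.137]
force: [-7.1, -0.4, 12.4]
width: 0.0278
```

Call:
carry_out([
  [0.04, 0, 0, 0, 0, 0],
])

```text
t: 20.75
eef_pos: [0.6432, 0.231, 0.1076]
ee_rot: [-2.84, 1.564, 0.139]
force: [-5.6, -1.2, 10.2]
width: 0.0276
```

Resting on the collar (12 N reaction at TCP z 0.1075, the same height as at pickup). Easing off, then opening.

Call:
carry_out([
  [0, 0, 0.01, 0, -0.05, 0.05],
  [0, 0, 0, 0, 0, 0],
])

```text
t: 20.95
eef_pos: [0.6429, 0.2313, 0.1082]
ee_rot: [2.948, 1.567, -0.356]
force: [-1.2, 0.4, -1.4]
width: 0.0277
```

Call:
carry_out([
  [0, 0, 0, 0, 0, 0],
  [0, 0, 0, 0, 0, 0],
  [0, 0, 0, 0, 0, 0],
  [0, 0, 0, 0, 0, 0],
  [0, 0, 0, 0, 0, 0],
], hand=0)

```text
t: 21.45
eef_pos: [0.6435, 0.2314, 0.1077]
ee_rot: [3.012, 1.567, -0.293]
force: [-0.2, 0.0, -0.2]
width: 0.0623
```

Call:
carry_out([
  [0, 0, 0, 0, 0, 0],
  [0, 0, 0, 0, 0, 0],
  [0, 0, 0, 0, 0, 0],
  [0, 0, 0, 0, 0, 0],
  [0, 0, 0, 0, 0, 0],
])

```text
t: 21.95
eef_pos: [0.6435, 0.2314, 0.1076]
ee_rot: [3.013, 1.567, -0.291]
force: [0.4, 0.2, -1.0]
width: 0.0877
```

```bash
python3 -c "
from h import *
f=grab('wrist','w30.png')
plan([.6425,.232,.26],-99.4);s=arm.get_state();print(s['force'],s['width'])"
```

```text
pos [0.6435 0.2314 0.1076] yhead -99.33 shift [-3.81  -0.009  0.012] rot [ 0.017 -0.058 -0.008] t 22.0
[-0.57369458  0.94365527  0.79142611] 0.08759599201362324
```

View pics/w30.png

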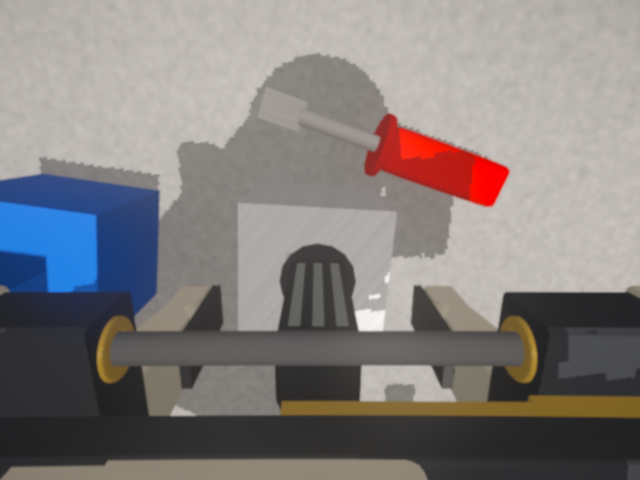

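The driver stands upright between the open jaws. Lifting straight up and clear.

Call:
carry_out([
  [-0.4, 0, 0, 0, 0, 0],
  [-0.8, 0, 0, 0, 0, 0],
  [-0.9, 0, 0, 0, 0, 0],
  [-0.9, 0, 0, 0, 0, 0],
  [-0.8, 0, 0, 0, 0, 0],
])

```text
t: 22.5
eef_pos: [0.6401, 0.2301, 0.2578]
ee_rot: [0.976, 1.561, -2.329]
force: [0.8, 0.3, -0.8]
width: 0.0876
```

Call:
carry_out([
  [-0.3, 0, -0.9, 0, 0, 0],
  [0, 0, -0.9, 0, 0, 0],
  [0, 0, -0.5, 0, 0, 0],
  [0, 0, 0, 0, 0, 0],
  [0, 0, 0, 0, 0, 0],
])

```text
t: 23.0
eef_pos: [0.7356, 0.2158, 0.2793]
ee_rot: [2.968, 1.566, -0.335]
force: [-0.4, 1.0, -0.0]
width: 0.0878
```

```bash
python3 -c "
from h import *
plan([.6425,.232,.26],-99.4)
s=grab('scene','s9.png');crop(s,340,150,490,270,5,'s10.png');crop(s,190,240,310,320,6,'s11.png')
t=grab('top','t9.png')
"
```

```text
pos [0.7356 0.2158 0.2793] yhead -99.27 shift [ 0.473 -0.024  2.365] rot [ 0.031 -0.065 -0.011] t 23.0
```

View pics/s10.png

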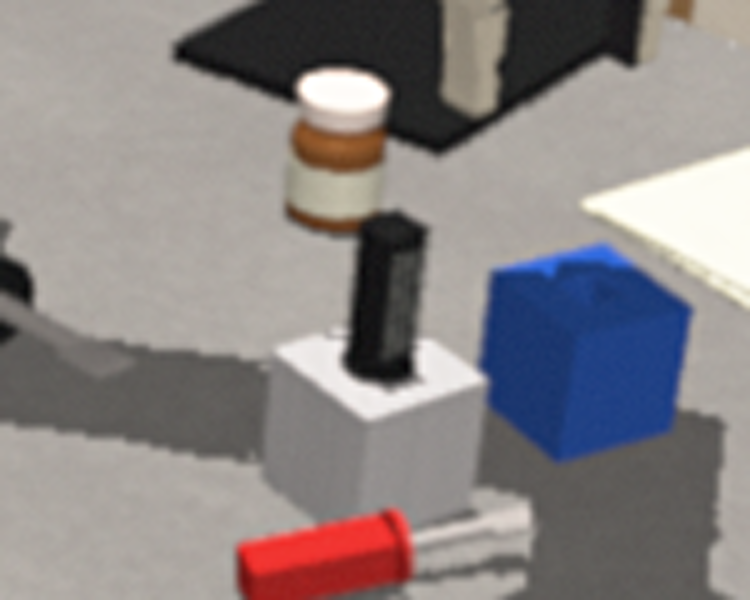

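View pics/s11.png

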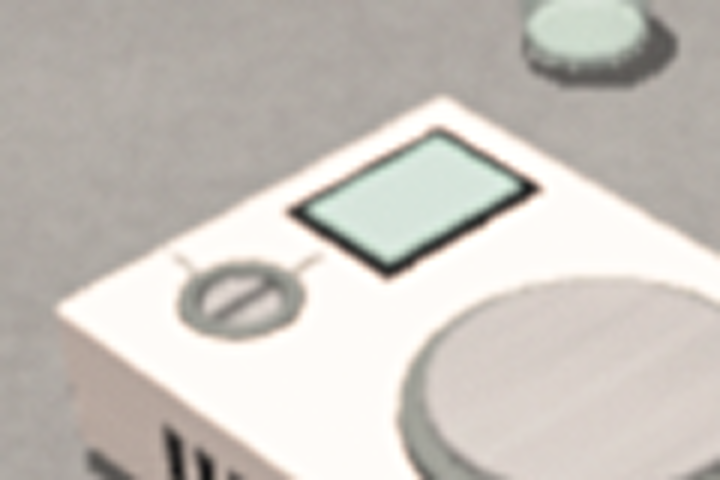

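View pics/t9.png

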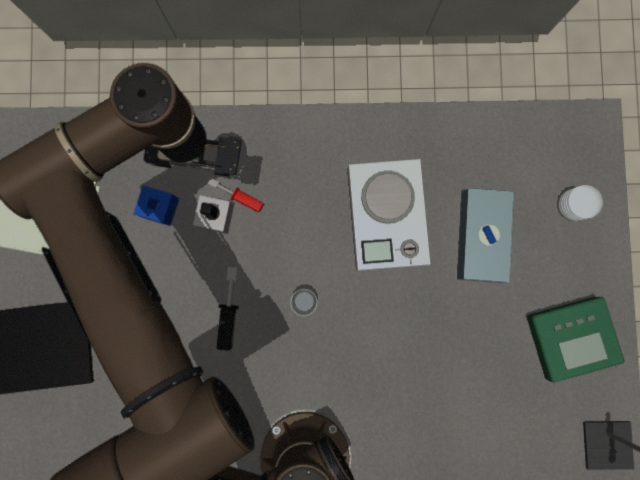

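```bash
python3 -c "
from h import *
s=arm.get_state();print(s['t'],s['force'],abs(s['qd']).max());print(arm.job_done())"
```

```text
23.1 [-0.06548276 -0.30115822 -0.04345279] 0.010831991175364064
the job is handed in; nothing more can be done
None
```

I took the small black screwdriver from the grey stand, pressed the switch to its stop, turned it a quarter turn clockwise, and put the driver back in the stand. I handed the job in at 23.1 s; no verdict was reported.

**Switch:** The press was about 5 mm. Sampled upward force reached 19.6 N, about 22 N with the sideways part; readings came only at the end of each call. From the wrist camera, the slot turned about 89° and lies along the released rib. The force dropped to zero as I withdrew. The slot's measured length (29.5 mm at deck height, 30 mm expected) fits the switch being up, but I could not measure its height directly.

**Driver:** It stands upright in the stand. The gripper was at the same height at release as at pickup, and the camera views match the starting ones. The gripper is open and clear, about 0.1 m away.

**Bystanders:** The beaker, jar and glove box look unmoved in the images.

**Look-alikes:** The red driver and the large black one, which had stood unsupported on their blades, are now lying on the bench. The red one was already down in the first wrist picture at 1.8 s, before I reached for anything. I did not see the large one fall. I grasped neither of them, and both are still on the bench.

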